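Uncover the cupping bowls and rack the saucers

ROBOT

A 7-joint arm with a two-finger parallel gripper is mounted at the origin on a cart in front of the work surface, level with it; the furniture and walls round the work are solid. World frame = base frame: x ahead of the robot, y to its left, z up, the work surface at z = 0. Lengths are in m, angles in rad, forces in N, time in s.
With the tool pointing down it reaches from about 0.4 to 0.9 m from the base axis. Payload 5.5 kg.
Tool frame: the origin (TCP) lies on the centre line of the jaws, within the pads' length; the fingertips stand 11 mm ahead of it and the grasp point (between the pads) lies 8 mm behind it (tip_reach is the distance from the TCP to the fingertips, in m); z points along the fingers, y is the direction in which the jaws open and shut (so a half turn about z gives the same grasp; the last joint's range is limited). The gripper opens to 85 mm and grips with 20 to 120 N. Pads are 22 mm wide; open, the fingers measure 114 mm over their backs; the gripper's body (76 mm by 85 mm) begins 54 mm behind the grasp point. The pads swing forward as they close: fully open they stand 13 mm farther back than shut.
Start: joints at [1.368, 0.501, -0.427, 1.55, 0.221, 1.138, -0.21], TCP at [0.292, -0.581, 0.242] pointing down, gripper open.
Joint ranges: [-2.88, 2.88], [-0.31, 2.03], [-1.54, 1.56], [0.2, 2.42], [-1.41, 4.55], [0.19, 2.02], [-2.57, 2.57]. Speed limits (rad/s): [2.57, 2.57, 3.14, 3.14, 3.14, 3.14, 3.14].

INTERFACE

Orientations are given as a unit quaternion [w, x, y, z].
In Python, from cell import * gives the robot as it stands.
- The arm moves only by the tool apply_moves, never from a script. Its argument "plan" is a list of rows, each a list of 5 numbers: the opening, from 0 (shut) to 1 (fully open), then the shift along the tool's x, y, z in mm, then the turn about the tool's z in degrees. In form: [[jaw, tx, ty, tz, yaw], ...]. A call has 1 to 8 rows; each row is the pose to reach, as a shift and turn from the pose commanded when the call began, along the tool's axes at that moment; what a row does not reach only later rows make up. A row lasts 1/8 s, in which the tool goes at most 62.5 mm and 10.7 degrees, less where a joint would pass 70% of its speed; a pose out of reach is approached as far as the arm can. A call with a gripper value outside its range is refused whole. The fingers move at their own pace and stop on an object; "newtons" is the grip in N (left out, the last holds). Time passes only in rows, so rows that repeat a pose let the fingers close. It gives the time, the measured TCP pose, the force and the opening at its end, in the units of the state.
- get_obs(): the state, without advancing time (a new reading comes with each control period).
- read_camera(name): name is "side" or "top"; returns (picture, depth): 480x640x3 uint8, red, green, blue; 480x640 float32, m along the optical axis (not along the pixel's ray), 0 where there is no reading.
- camera_model(name): a dict with "vfov" (degrees; the focal length in pixels is half the picture's height over the tangent of half this angle, whatever the lens; pixels are square), "cx", "cy" (the principal point, pixels), "k1" (the pictures are not rectified: a ray, as slopes to the right and down, at radius r is drawn at 1 + k1 r^2 times it, then the intrinsics apply), "R" (3x3) and "t" (3): a world point X has camera coordinates R X + t. Camera axes: x right, y down, z forward; pixel columns grow to the right and rows downward; lengths in m; the calibration is good to about 2 mm. A picture is of the moment at which its call begins. camera_model takes no time and is no camera call.
- job_done(): hands the job in, once; it reports no verdict.
Trained networks look in the newest picture that a camera, given by its name, has taken for a name from the list of things; names that differ only in an ending like _2 or _b are one class to them, and where a whole thing is asked for, a point or a joint stands for the part that bears it (a point fixed in the world has none). Each returns a list of dicts, best first, with "conf" (0 to 1); they miss things now and then, are a little off and sometimes report something else, mostly with a low value. They report only what shows in the picture. A call takes as long as a camera call. They do not tell look-alikes from the thing itself.
- find_in(camera, name): "location" ([x, y, z] in m, in world coordinates, good to about 4 mm: the middle of the surface that is visible of it).
The state is a dict: "time": time; "joints": joint angles; "qvel": joint speeds; "joint_torque": joint torques, N m; "position": TCP position; "eef_rot": TCP orientation; "wrist_force": force on the tool from outside, world axes, zero at the start; "wrist_torque": the same for the moment, N m; "opening": opening from 0.0 (shut) to 1.0 (fully open).
Only numpy, scipy, OpenCV 4.12 (cv2) and the standard library are available. Lean on these libraries where they do the work, as an engineer would, in place of code of your own. Each camera call takes 0.05 s, during which the arm holds its last target. There are 200 camera calls.

TASK

The coffee is ready for tasting: take the two saucers that cover cupping bowls off their bowls and stand each of them on its edge in an empty slot of its own in the wooden saucer rack. Set the saucers down gently, never dropping them or forcing them into the rack, leave the bowls standing upright where they are, and leave the saucer that is already in the rack standing there.

Things in the scene. Friction and masses are not known exactly. Their poses are not given: they have to be found in the camera images.
- rack: fixed beech saucer rack, 176 x 100 mm, 72 mm high; origin at the centre of its footprint on the worktop, x along the row of slots, y across, z up. Two rails along x at y = +-38 mm, 14 mm wide, tops 22 mm high, carry six pairs of upright dowels, 8 mm thick, up to 72 mm high, at x = -70, -42, -14, 14, 42, 70 mm
- rack_slots (a point): middle of the rack's row, level with the rail tops, axes as the rack. Five slots, 20 mm wide between the dowels, centred at x = -56, -28, 0, 28, 56 mm; the one at 56 is taken. A saucer stands in a slot with its rim on both rails, axis roughly along x, leaning 3 or 4 degrees to its foot side; its centre is then 64 mm and its topmost rim 136 mm above this point
- saucer_1: clear glass saucer with a whitish sheen, 145 mm across, 21 mm high, 0.16 kg; origin at the centre of its underside, z along its axis to the hollow face. Starts face up as a lid on bowl_1, its foot just inside the mouth: underside 52 mm, rim top 73 mm above the worktop, rim 28 mm out beyond the bowl
- saucer_2: clear glass saucer with a whitish sheen, 145 mm across, 21 mm high, 0.16 kg; origin at the centre of its underside, z along its axis to the hollow face. Starts face up as a lid on bowl_2 in the same way
- saucer_rack: third saucer of the same kind, which already stands on edge in the rack's end slot and stays there
- saucer_1_mid (a point): point on the axis of saucer_1, 10.5 mm above its underside, same axes as the saucer. Shape of all the saucers: foot of 25 mm radius, then a cone that rises outwards; height of its outer side 4 mm at radius 38, 9 at 54, 13 at 62, 18 at the rim edge (72). Its wall is 4 to 5 mm thick and slopes 26 degrees to the saucer's plane
- saucer_2_mid (a point): point on the axis of saucer_2, 10.5 mm above its underside, same axes as the saucer. 
- saucer_rack_mid (a point): point on the axis of saucer_rack, 10.5 mm above its underside, same axes as the saucer. 
- bowl_1: a white cupping bowl with coffee in it, 88 mm across, 56 mm high, covered by saucer_1; loose, 0.2 kg; origin at the centre of its underside, z up
- bowl_2: a bowl of the same kind, covered by saucer_2
- bowl_open: a bowl of the same kind without a cover, a bystander
Mind the look-alikes: they are no part of the job. Leave any purple look-alike of the saucer_2 alone.

How it is judged:
By the outcome, as a careful person would: the job done as asked, in the order asked, and still so for the second after the job is handed in, with the robot touching nothing.
It also fails if it takes over 64 s, if anything falls off the work surface, if the arm or the gripper's body presses on something with over 40 N, if the wrist force passes 120 N, or if a joint passes its speed limit or range.

## Working session

There is one attempt and no reset: what is moved stays moved. The work goes in short steps, Python scripts to look and compute and a tool call to move; the robot and the scene stay as the last step left them, time stands still between calls to the robot, and variables do not carry over. Pictures are saved under pics/ and viewed, on a budget of 10 in all, crops included, one or two more only if the job needs it, and the job is handed in when it is done.

Besides the shell and the picture viewer there is one more tool, called after ">>>" by a JSON object that holds its "method" and its "body". apply_moves: Moves the arm, as the interface text tells. Its arguments: {"type":"object","properties":{"plan":{"type":"array"},"newtons":{"type":"number"}},"required":["plan"]}

```bash
ls; mkdir -p pics; python3 - <<'E'
from cell import *
import cv2,numpy as np
np.set_printoptions(precision=4,suppress=True)
for c in("side","top"):
    p,d=read_camera(c);cv2.imwrite(f"pics/{c}0.png",p[:,:,::-1]);np.savez(f"{c}0.npz",p=p,d=d)
    m=camera_model(c);print(c,m)
    for n in("saucer_1","bowl_1","bowl_open","rack","rack_slots","saucer_rack"):
        try:print(n,[(np.round(r["location"],3).tolist(),round(r["conf"],2)) for r in find_in(c,n)])
        except Exception as e:print(n,e)
print(get_obs())
E
```

```text
pics
side {'vfov': 44.86773015993663, 'cx': 326.04162312518196, 'cy': 236.87517639221235, 'k1': -0.13518814990953662, 'R': array([[ 0.8766, -0.4806,  0.0246],
       [-0.1608, -0.3408, -0.9263],
       [ 0.4536,  0.808 , -0.376 ]]), 't': array([-0.4329,  0.2126,  1.0316])}
saucer_1 [([0.622, 0.146, 0.067], 0.86), ([0.559, 0.384, 0.064], 0.74), ([0.551, 0.611, 0.014], 0.7)]
bowl_1 [([0.538, 0.332, 0.034], 0.79), ([0.586, 0.102, 0.04], 0.71)]
bowl_open [([0.545, -0.025, 0.045], 0.65)]
rack [([0.477, -0.276, 0.024], 0.7)]
rack_slots [([0.475, -0.279, 0.021], 0.76)]
saucer_rack [([0.546, -0.302, 0.062], 0.94)]
top {'vfov': 42.77402722698893, 'cx': 323.5826469002014, 'cy': 239.14471364718378, 'k1': -0.150215157631117, 'R': array([[-0.3928, -0.9196,  0.003 ],
       [-0.8579,  0.3652, -0.3614],
       [ 0.3313, -0.1445, -0.9324]]), 't': array([0.3514, 0.4753, 1.7456])}
saucer_1 [([0.562, 0.577, 0.014], 0.9), ([0.553, 0.366, 0.061], 0.84), ([0.61, 0.13, 0.062], 0.61)]
bowl_1 [([0.469, -0.242, 0.021], 0.33)]
bowl_open [([0.552, -0.019, 0.047], 0.63)]
rack [([0.473, -0.243, 0.02], 0.94)]
rack_slots [([0.47, -0.241, 0.022], 0.77)]
saucer_rack []
{'time': 0.7, 'joints': array([ 1.3682,  0.5009, -0.427 ,  1.5504,  0.2208,  1.1383, -0.2103]), 'qvel': array([-0.0014,  0.002 , -0.001 ,  0.0004, -0.0017,  0.0024, -0.0011]), 'joint_torque': array([  0.0007, -56.9186,  -5.8085, -28.128 ,   0.0129,   0.0019,
         0.    ]), 'position': array([ 0.292 , -0.5807,  0.2423]), 'eef_rot': array([0.    , 0.973 , 0.2308, 0.    ]), 'wrist_force': array([-0.4564,  0.6917, -0.5021]), 'wrist_torque': array([-0.0375, -0.0073, -0.0043]), 'opening': 1.0046931470056328}
```

View pics/side0.png

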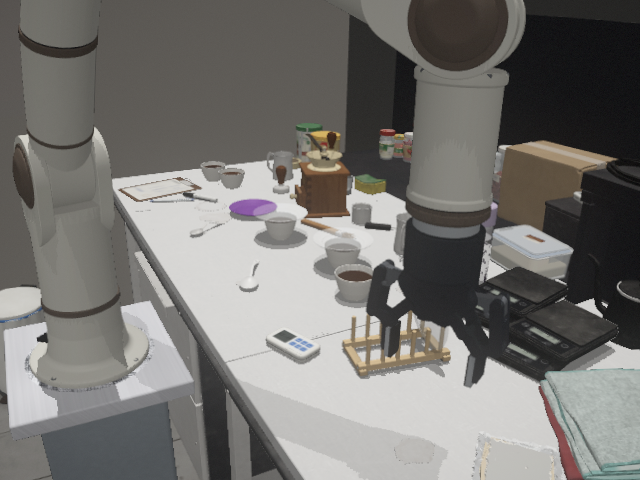

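View pics/top0.png

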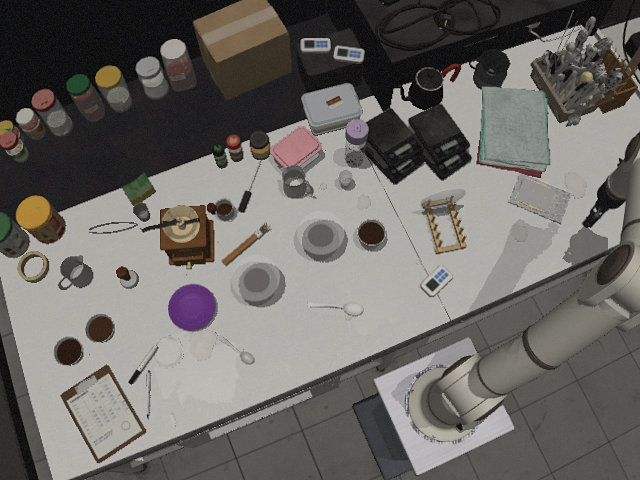

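Both views show two grey glass-covered bowls, at top px (321,239) and (258,283). The purple look-alike is at (192,307). The rack is at (443,222), with its taken slot at the upper, far-x end. Next I'll refine the saucer and rack poses by model fitting.

```bash
cat > h.py <<'E'
import numpy as np,cv2
from cell import *
np.set_printoptions(precision=4,suppress=True)
def proj(X,m):
    X=np.atleast_2d(X);c=X@np.array(m["R"]).T+m["t"];s=c[:,:2]/c[:,2:];r2=(s**2).sum(1,keepdims=True)
    f=240/np.tan(np.radians(m["vfov"]/2));return s*(1+m["k1"]*r2)*f+[m["cx"],m["cy"]]
def rackpts(x,y,a):
    P=[]
    for sy in(-38,38):
        for X in np.arange(-88,88.1,4):
            for Y in(-7,0,7):P.append((X,sy+Y,22))
        for X in(-70,-42,-14,14,42,70):
            for z in range(22,73,4):P.append((X,sy,z))
    P=np.array(P)/1e3;R=np.array([[np.cos(a),-np.sin(a)],[np.sin(a),np.cos(a)]])
    return np.c_[P[:,:2]@R.T+[x,y],P[:,2]]
E
cat > fit.py <<'E'
from h import *
from scipy.optimize import minimize
M={c:camera_model(c) for c in("side","top")};I={c:np.load(c+"0.npz")["p"] for c in M}
t=np.linspace(0,2*np.pi,180,endpoint=False);n=np.c_[np.cos(t),np.sin(t)]
for name,g in(("A",(.612,.135)),("B",(.556,.375))):
    for cams in(("top",),("side",),("top","side")):
        best=[]
        G={c:cv2.GaussianBlur(cv2.cvtColor(I[c],cv2.COLOR_RGB2GRAY).astype(np.float32),(0,0),.8) for c in cams}
        for dx in np.arange(-.024,.0241,.002):
            for dy in np.arange(-.024,.0241,.002):
                s=0
                for c in cams:
                    q=[proj(np.c_[np.array(g)+[dx,dy]+n*r,np.full(180,.073 if r>.07 else .073)],M[c]).astype(np.float32) for r in(.069,.0765)]
                    v=[cv2.remap(G[c],a[:,0],a[:,1],1).ravel() for a in q];s+=np.mean(np.clip(np.abs(v[1]-v[0]),0,25))
                best.append((s,g[0]+dx,g[1]+dy))
        print(name,cams,np.array(sorted(best)[-3:]))
# rack
mask={}
for c,(x0,y0,x1,y1) in(("top",(410,180,480,262)),("side",(335,300,455,380))):
    h=cv2.cvtColor(I[c],cv2.COLOR_RGB2HSV);k=((h[...,0]<28)&(h[...,0]>8)&(h[...,1]>55)&(h[...,2]>60)).astype(np.uint8);z=np.zeros_like(k);z[y0:y1,x0:x1]=k[y0:y1,x0:x1];mask[c]=z;print(c,z.sum())
D={c:cv2.distanceTransform(1-mask[c],cv2.DIST_L2,5) for c in M}
from scipy.spatial import cKDTree
def cost(p,cams=("top","side")):
    s=0
    for c in cams:
        q=proj(rackpts(*p),M[c]);d=cv2.remap(D[c],q[:,0].astype(np.float32),q[:,1].astype(np.float32),1).ravel()
        mp=np.argwhere(mask[c])[:,::-1];e=cKDTree(q).query(mp)[0]
        s+=np.minimum(d,6).mean()+np.minimum(e,6).mean()
    return s
for cams in(("top",),("side",),("top","side")):
    rs=[minimize(cost,[.475,-.255,a],args=(cams,),method="Nelder-Mead",options=dict(initial_simplex=[[.475,-.255,a],[.49,-.255,a],[.475,-.235,a],[.475,-.255,a+.15]])) for a in(-.4,-.2,0,.2)]
    r=min(rs,key=lambda r:r.fun);print("rack",cams,r.x,r.fun)
o=[]
for c,(x0,y0,w,h) in(("top",(225,180,260,140)),("side",(250,180,220,210))):
    im=I[c].copy();im=cv2.resize(im[y0:y0+h,x0:x0+w],None,fx=3,fy=3,interpolation=cv2.INTER_CUBIC)
    for p in proj(rackpts(*r.x),M[c]):cv2.circle(im,tuple(int(v) for v in (p-[x0,y0]+.5)*3),1,(255,0,0),-1)
    cv2.imwrite(f"pics/fit_{c}.png",im[:,:,::-1])
E
python3 fit.py
```

```text
A ('top',) [[13.6932  0.59    0.151 ]
 [13.6978  0.588   0.153 ]
 [14.0592  0.588   0.151 ]]
A ('side',) [[8.1667 0.61   0.131 ]
 [8.2056 0.608  0.131 ]
 [8.2551 0.59   0.135 ]]
A ('top', 'side') [[20.2622  0.608   0.133 ]
 [20.3882  0.608   0.131 ]
 [20.4205  0.606   0.133 ]]
B ('top',) [[13.6715  0.534   0.377 ]
 [13.7762  0.532   0.377 ]
 [13.7779  0.532   0.375 ]]
B ('side',) [[17.9403  0.552   0.363 ]
 [17.9415  0.55    0.361 ]
 [17.9538  0.552   0.361 ]]
B ('top', 'side') [[29.2594  0.552   0.365 ]
 [29.2824  0.55    0.367 ]
 [29.582   0.55    0.365 ]]
top 786
side 2139
rack ('top',) [ 0.499  -0.2446 -0.1984] 1.504512591004362
rack ('side',) [ 0.494  -0.2586 -0.2005] 2.301818581851368
rack ('top', 'side') [ 0.5008 -0.25   -0.2051] 4.718392456789616
```

>>> {"method": "apply_moves", "body": {"plan": [[1,0,0,-60,0],[1,0,0,-120,0],[1,0,0,-180,0],[1,0,0,-240,0],[1,0,0,-300,0],[1,0,0,-360,0],[1,0,0,-420,0],[1,0,0,-480,0]], "newtons": 20}}

```text
time: 1.7
position: [0.2867, -0.5786, 0.6579]
eef_rot: [0.005, 0.973, 0.229, 0.002]
wrist_force: [-0.0, -0.8, -1.5]
opening: 0.998
```

```bash
cat > ov.py <<'E'
from h import *
import sys
t=np.linspace(0,2*np.pi,240)
def circ(x,y,r,z):return np.c_[x+r*np.cos(t),y+r*np.sin(t),0*t+z]
def ov(k,rk,S,crops):
    out=[]
    for c,(x0,y0,w,h,f) in crops:
        m=camera_model(c);im=cv2.resize(k[c][y0:y0+h,x0:x0+w],None,fx=f,fy=f,interpolation=cv2.INTER_CUBIC)
        def d(P,col):
            for p in proj(P,m):cv2.circle(im,tuple(int(v) for v in (p-[x0,y0]+.5)*f),1 if col[0]==255 else 0,col,-1)
        d(rackpts(*rk)[::1],(255,0,0))
        for s in S:d(circ(*s,.0725,.072),(0,255,0));d(circ(*s,.044,.056),(0,0,255))
        out.append(im)
    return out
if __name__=="__main__":
    I={c:np.load(c+"0.npz")["p"] for c in("side","top")}
    a,b=ov(I,(.499,-.248,-.2),[(.608,.132),(.552,.364)],[("top",(225,180,250,140,3)),("side",(245,190,215,190,3))])
    w=max(a.shape[1],b.shape[1]);cv2.imwrite("pics/ov1.png",a[:,:,::-1]);cv2.imwrite("pics/ov2.png",b[:,:,::-1])
E
python3 ov.py
```

```text
(no output)
```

View pics/ov1.png

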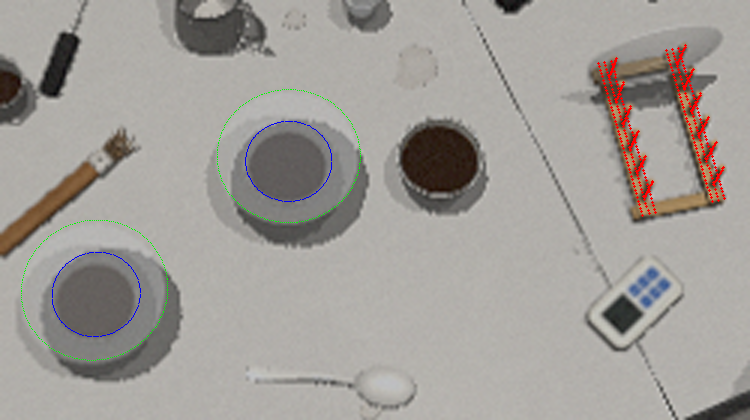

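View pics/ov2.png

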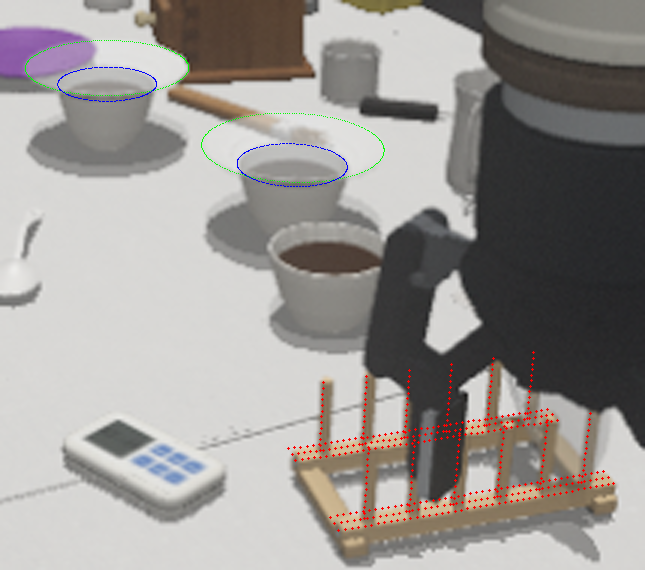

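The overlays match: saucers near (0.608, 0.132) and (0.552, 0.364), rack near (0.499, -0.248) with yaw -0.20. The tool keeps pointing straight down, so I plan to pinch each rim at the point on the rack's -x side. With the jaws along the rack's x axis, the saucer can swing to hang as I lift. Heading to the first saucer now.

>>> {"method": "apply_moves", "body": {"plan": [[1,35,-33,30,-5],[1,70,-66,60,-12],[1,105,-99,90,-19],[1,140,-132,120,-26],[1,175,-165,150,-33],[1,210,-198,180,-39],[1,245,-231,210,-45],[1,280,-264,240,-52]]}}

```text
time: 2.7
position: [0.4222, -0.2177, 0.4156]
eef_rot: [0.007, 0.773, 0.634, -0.0]
wrist_force: [0.3, -0.1, 0.9]
opening: 0.999
```

```bash
python3 -c "
from cell import *
o=get_obs();print(o['joints'],o['position'],o['eef_rot'])
import cell;print([n for n in dir(cell) if n[0]!='_'])"
```

```text
[ 0.64526368  0.02141831 -0.23448046  1.73876842  0.01239037  1.36892281
  0.21100825] [ 0.42215592 -0.21773138  0.41556815] [ 7.45507828e-03  7.73339256e-01  6.33948558e-01 -2.06206132e-04]
['IKError', 'camera_model', 'find_in', 'get_obs', 'job_done', 'read_camera', 'tip_reach']
```

>>> {"method": "apply_moves", "body": {"plan": [[1,47,6,30,0],[0.8,94,12,65,0],[0.6,141,18,100,0],[0.45,188,25,135,0],[0.45,235,31,170,0],[0.45,282,37,205,0],[0.45,329,43,240,0],[0.45,376,50,275,0]]}}

```text
time: 3.7
position: [0.5491, 0.1372, 0.1373]
eef_rot: [0.007, 0.775, 0.632, 0.0]
wrist_force: [1.0, -0.6, 0.2]
opening: 0.45
```

View pics/c1.png

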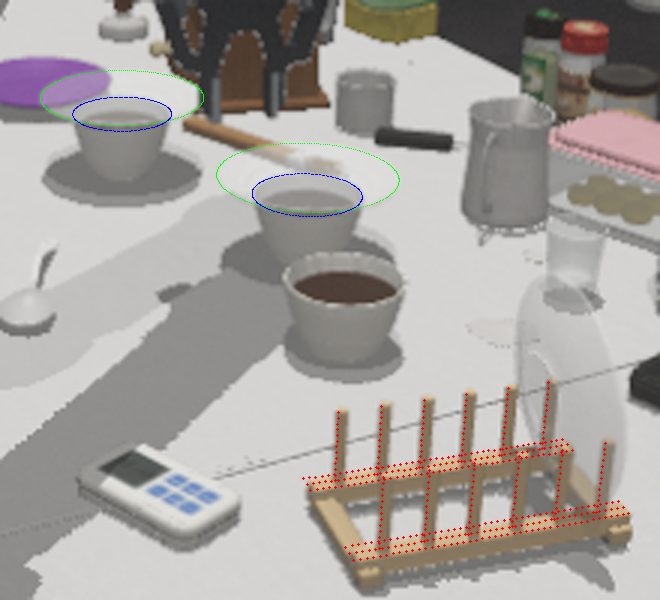

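The side view shows the overlay still agrees with both bowls (A at crop px 307,195) and the rack. The racked saucer stands at the right end with its foot ring facing the robot. Lowering beside the rim.

>>> {"method": "apply_moves", "body": {"plan": [[0.45,2,0,25,0],[0.45,2,0,45,0],[0.45,2,0,54,0],[0.45,2,0,58,0],[0.45,2,0,58,0]]}}

```text
time: 4.62
position: [0.5494, 0.1372, 0.0804]
eef_rot: [0.007, 0.775, 0.632, -0.0]
wrist_force: [0.3, -0.4, -0.3]
opening: 0.447
```

```bash
python3 - <<'E'
from h import *
o=get_obs();print(o['position'],o['wrist_force'],o['opening'])
k=read_camera("side")[0];m=camera_model("side")
c=proj([.546,.1446,.07],m)[0].astype(int);print(c)
x0,y0=c-[60,50]
im=cv2.resize(k[y0:y0+90,x0:x0+120],None,fx=6,fy=6,interpolation=cv2.INTER_CUBIC);cv2.imwrite("pics/g1.png",im[:,:,::-1])
E
```

```text
[0.5494 0.1372 0.0804] [ 0.2638 -0.401  -0.2598] 0.4468032456205391
[316 241]
```

View pics/g1.png

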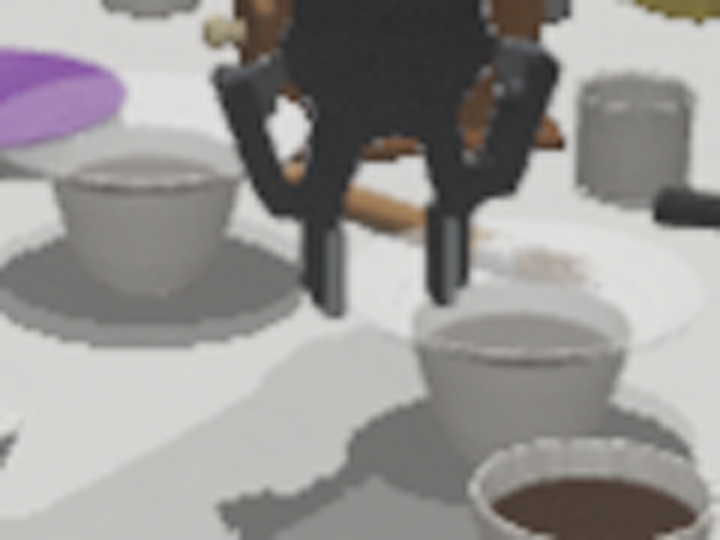

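```bash
python3 - <<'E'
from h import *
for i in range(4):
    o=get_obs();print(o['time'],o['position'],o['wrist_force'],o['eef_rot']);read_camera("top")
E
```

```text
4.675 [0.5496 0.1373 0.0807] [ 0.0048  0.496  -1.3987] [0.0071 0.7746 0.6324 0.    ]
4.725 [0.5497 0.1374 0.0808] [ 0.5001 -0.87    0.8944] [0.0071 0.7746 0.6324 0.0001]
4.775 [0.5497 0.1374 0.0808] [-0.4517 -0.1008  0.087 ] [0.0071 0.7746 0.6324 0.0001]
4.825 [0.5496 0.1374 0.0808] [-0.4061  0.5422  1.3314] [0.0071 0.7746 0.6324 0.0001]
```

>>> {"method": "apply_moves", "body": {"plan": [[0.45,6,-5,2,0],[0.45,6,-5,5,0],[0.45,6,-5,5,0]]}}

```text
time: 5.25
position: [0.5452, 0.1442, 0.0747]
eef_rot: [0.007, 0.774, 0.633, -0.001]
wrist_force: [0.5, 0.3, 0.5]
opening: 0.45
```

```bash
python3 - <<'E'
from h import *
for i in range(2):
    o=get_obs();print(o['time'],o['position'],o['wrist_force'],o['eef_rot']);read_camera("top")
E
```

```text
5.25 [0.5452 0.1442 0.0747] [0.5376 0.273  0.5201] [ 0.0068  0.7744  0.6326 -0.0006]
5.3 [0.5454 0.144  0.0749] [-0.4287 -0.2977 -0.3762] [ 0.0069  0.7745  0.6325 -0.0006]
```

>>> {"method": "apply_moves", "body": {"plan": [[0.3,0,0,0,0],[0.2,0,0,0,0],[0.15,0,0,0,0],[0.15,0,0,0,0]], "newtons": 20}}

```text
time: 5.85
position: [0.546, 0.1438, 0.0759]
eef_rot: [0.007, 0.775, 0.632, -0.0]
wrist_force: [-2.3, -1.5, 5.7]
opening: 0.18
```

>>> {"method": "apply_moves", "body": {"plan": [[0.13,0,0,-4,0],[0.11,0,0,-9,0],[0.09,0,0,-15,0],[0.08,0,0,-22,0]]}}

```text
time: 6.35
position: [0.5455, 0.1443, 0.0975]
eef_rot: [0.007, 0.775, 0.632, -0.0]
wrist_force: [1.4, -0.3, 0.6]
opening: 0.11
```

```bash
cat > look.py <<'E'
from h import *
import sys
o=get_obs();print(o['position'],o['wrist_force'],o['wrist_torque'],o['opening'],o['joints'])
k=read_camera("side")[0];m=camera_model("side")
p=o['position'];c=proj([p[0],p[1],p[2]-.03],m)[0].astype(int)
w,h=110,100;x0=int(np.clip(c[0]-w//2,0,640-w));y0=int(np.clip(c[1]-h//2,0,480-h))
im=cv2.resize(k[y0:y0+h,x0:x0+w],None,fx=5,fy=5,interpolation=cv2.INTER_CUBIC);cv2.imwrite(f"pics/{sys.argv[1]}.png",im[:,:,::-1])
E
python3 look.py g2
```

```text
[0.5455 0.1443 0.0975] [ 1.3765 -0.3243  0.6151] [-0.1401 -0.3831 -0.0372] 0.10958893391291463 [ 0.0294  0.5388 -0.4373  1.8832  0.3315  0.7859 -0.7914]
```

View pics/g2.png

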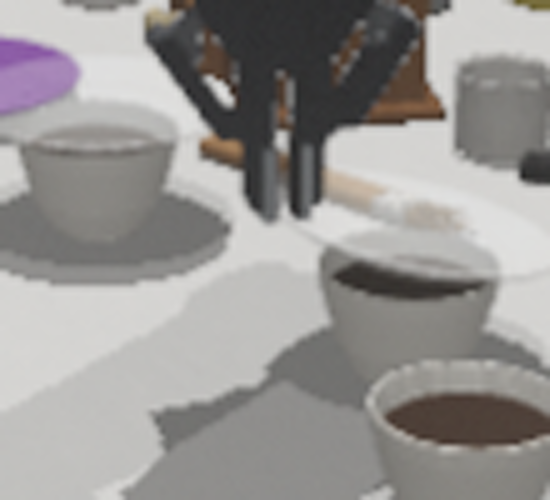

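The rim is held at (280,190) in the crop and the saucer tilts up off its bowl. The pinch works, so I'll keep raising and closing.

>>> {"method": "apply_moves", "body": {"plan": [[0.08,0,1,-6,0],[0.07,0,2,-14,0],[0.06,0,4,-24,0],[0.05,0,7,-36,0],[0.05,0,10,-50,0],[0.04,0,13,-65,0],[0.04,0,16,-80,0],[0.04,0,16,-80,0]]}}

```text
time: 7.4
position: [0.5613, 0.1424, 0.1789]
eef_rot: [0.007, 0.775, 0.632, 0.001]
wrist_force: [-0.8, 0.7, -0.7]
opening: 0.043
```

```bash
python3 look.py g3
```

```text
[0.5613 0.1424 0.1789] [-0.8157  0.7081 -0.6895] [ 0.0193  0.2179 -0.031 ] 0.04343170537537318 [ 0.0708  0.45   -0.477   1.7974  0.265   0.9496 -0.7218]
```

View pics/g3.png

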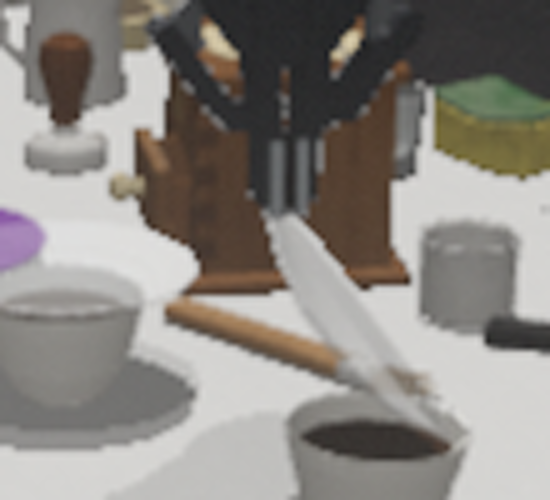

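>>> {"method": "apply_moves", "body": {"plan": [[0,0,0,-3,0],[0,0,0,-12,0],[0,0,0,-30,0],[0,0,0,-60,0],[0,0,0,-90,0],[0,0,0,-100,0],[0,0,0,-100,0]], "newtons": 30}}

```text
time: 8.32
position: [0.5599, 0.1431, 0.278]
eef_rot: [0.007, 0.775, 0.632, 0.0]
wrist_force: [0.4, -0.3, -2.3]
opening: 0.031
```

```bash
python3 look.py g4; python3 - <<'E'
# refit rack with unobstructed side picture
src=open('fit.py').read()
src=src.replace('np.load(c+"0.npz")','np.load(c+("1" if c=="side" else "0")+".npz")')
a=src.index('for name,g');b=src.index('# rack');e=src.index('o=[]')
exec(src[:a]+src[b:e])
E
```

```text
[0.5599 0.1431 0.278 ] [ 0.3557 -0.2788 -2.3485] [-0.0061  0.0247  0.0237] 0.031191495202517218 [ 0.0998  0.3429 -0.508   1.7011  0.1963  1.1405 -0.6665]
top 786
side 2430
rack ('top',) [ 0.499  -0.2446 -0.1984] 1.504512591004362
rack ('side',) [ 0.4946 -0.2579 -0.2018] 1.7021623921928881
rack ('top', 'side') [ 0.5007 -0.2499 -0.205 ] 4.060908705011523
```

View pics/g4.png

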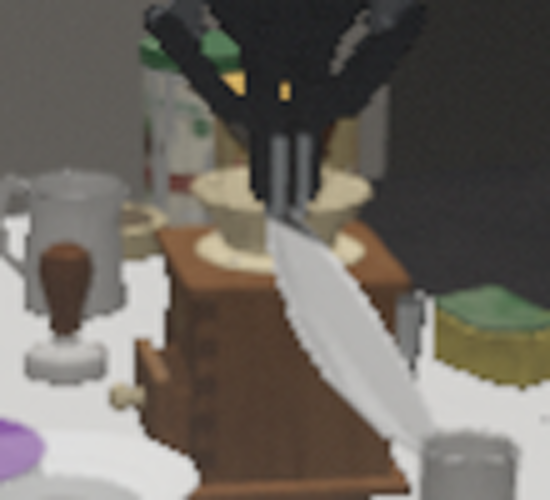

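```bash
python3 - <<'E'
from h import *
from scipy.optimize import least_squares
m=camera_model("side")
def w(u,z):
    f=lambda X:proj([X[0],X[1],z],m)[0]-u
    return least_squares(f,[.5,-.25],x_scale=.01).x
far=[(341,410),(385,404),(428,398),(470,392),(511,386),(549,380)]
P=[w(np.array(p)/3+[240,180]-.5,.072) for p in far]+[w(np.array((608,440))/3+[240,180]-.5,.072)]
print(np.array(P))
Q=np.array([(x,38) for x in(-70,-42,-14,14,42,70)]+[(70,-38)])/1e3
def r(p):
    c,s=np.cos(p[2]),np.sin(p[2]);return ((Q@np.array([[c,s],[-s,c]])+p[:2])-np.array(P)).ravel()
s=least_squares(r,[.5,-.25,-.2]);print(s.x,np.abs(s.fun).max())
k=np.load("top0.npz")["p"];x0,y0=405,175
im=cv2.resize(k[y0:y0+95,x0:x0+85],None,fx=6,fy=6,interpolation=cv2.INTER_CUBIC)
mt=camera_model("top")
for R,col in((s.x,(255,0,0)),((.499,-.2446,-.198),(0,0,255))):
    c,sn=np.cos(R[2]),np.sin(R[2])
    for x,y,z in [(a,b,h) for a in(-70,-42,-14,14,42,70) for b in(-38,38) for h in(22,72)]:
        X=np.array([c*x-sn*y,sn*x+c*y,z])/1e3+[R[0],R[1],0];p=(proj(X,mt)[0]-[x0,y0]+.5)*6
        cv2.circle(im,tuple(int(v) for v in p),3,col,-1 if z>50 else 1)
cv2.imwrite("pics/r1.png",im[:,:,::-1])
E
```

```text
[[ 0.439  -0.1979]
 [ 0.4666 -0.2037]
 [ 0.4942 -0.2092]
 [ 0.5216 -0.2147]
 [ 0.549  -0.22  ]
 [ 0.575  -0.2245]
 [ 0.5615 -0.2994]]
[ 0.5002 -0.2489 -0.1935] 0.0012058640239218654
```

View pics/r1.png

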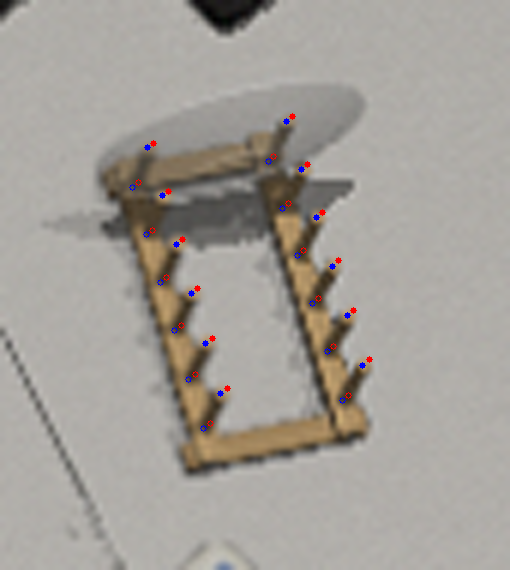

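The saucer hangs firmly from its rim, leaning about 30°. The rack position agrees in both cameras to about 2–4 mm, and to under 1 mm along the slot row. Carrying it to above slot 0.

>>> {"method": "apply_moves", "body": {"plan": [[0,-20,-3,0,0],[0,-65,-10,0,0],[0,-120,-18,0,0],[0,-180,-27,0,0],[0,-240,-36,0,0],[0,-300,-45,0,0],[0,-355,-54,0,0],[0,-395,-60,0,0]]}}

```text
time: 9.38
position: [0.4183, -0.2352, 0.2793]
eef_rot: [0.006, 0.776, 0.631, -0.001]
wrist_force: [0.8, -0.6, -1.9]
opening: 0.031
```

```bash
cat > look2.py <<'E'
from h import *
import sys
for i in range(2): read_camera("top")
o=get_obs();print(o['time'],o['position'],o['wrist_force'],o['wrist_torque'],o['opening'])
k=read_camera("side")[0]
x0,y0,w,h=320,170,160,150
im=cv2.resize(k[y0:y0+210,x0:x0+w],None,fx=3.6,fy=3.6,interpolation=cv2.INTER_CUBIC)[:600]
cv2.imwrite(f"pics/{sys.argv[1]}.png",im[:,:,::-1])
E
python3 look2.py p1
```

```text
9.475 [ 0.4173 -0.2378  0.2792] [-0.1211  1.3553 -1.7108] [0.1703 0.0369 0.0601] 0.03250811163292108
```

View pics/p1.png

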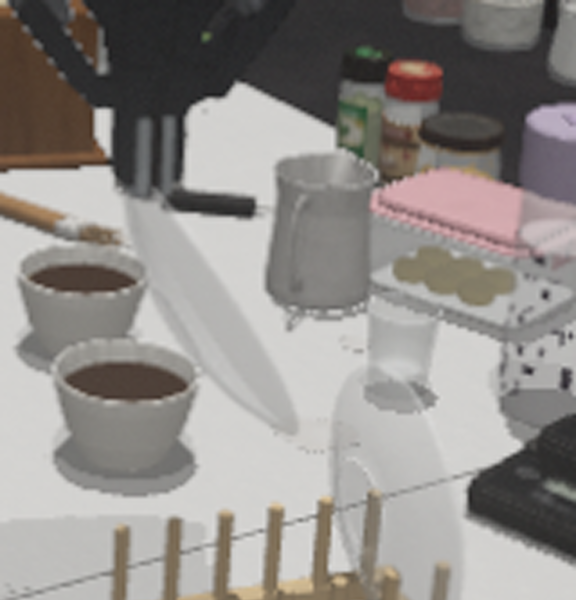

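```bash
cat > pl.py <<'E'
from h import *
from scipy.optimize import least_squares
RK=np.array([.4995,-.247]);rx=np.array([np.cos(-.196),np.sin(-.196)]);ry=np.array([-rx[1],rx[0]])
def rack(p):d=np.array(p[:2])-RK;return np.r_[d@rx,d@ry,p[2]]*1e3
def onplane(px,yr,m):
    f=lambda q:proj(np.r_[RK+q[0]*rx+yr/1e3*ry,q[1]],m)[0]-px
    return least_squares(f,[0,.15],x_scale=.01).x*1e3
E
python3 - <<'E'
from pl import *
t=rack(get_obs()['position']);print(t)
m=camera_model("side")
for p in((130,195),(290,430)):print(onplane(np.array(p)/3.6+[320,170],t[1],m))
E
```

```text
[-81.5822  -3.9294 279.2093]
[-87.3715 265.7913]
[  0.9132 136.7797]
```

>>> {"method": "apply_moves", "body": {"plan": [[0,4,0,15,0],[0,4,0,35,0],[0,4,0,55,0],[0,4,0,68,0],[0,4,0,75,0],[0,4,0,79,0],[0,4,0,79,0]]}}

```text
time: 10.4
position: [0.4234, -0.2288, 0.2014]
eef_rot: [0.007, 0.775, 0.632, -0.0]
wrist_force: [-0.2, 0.2, -1.2]
opening: 0.032
```

```bash
python3 look2.py p2; python3 -c "
from pl import *
print(rack(get_obs()['position']))"
```

```text
10.5 [ 0.4235 -0.229   0.2017] [ 0.6633 -0.7349 -2.1526] [ 0.0312  0.089  -0.0328] 0.02823592732254387
[-77.9864   2.8162 201.7782]
```

View pics/p2.png

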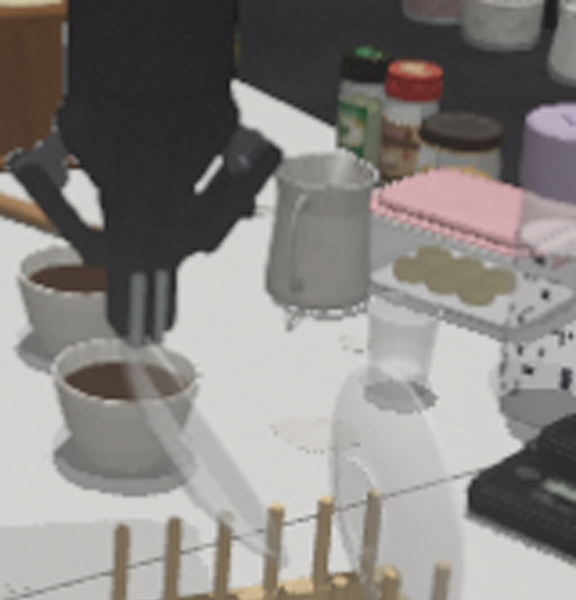

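Now I'll pivot it upright, with its lower rim resting against the slot's far dowels, watching the forces.

>>> {"method": "apply_moves", "body": {"plan": [[0,0,0,5,0],[0,0,6,6,0],[0,0,12,4,0],[0,0,18,1,0],[0,0,26,-2,0],[0,0,26,-2,0]], "newtons": 20}}

```text
time: 11.3
position: [0.4498, -0.2342, 0.204]
eef_rot: [0.007, 0.774, 0.633, 0.0]
wrist_force: [-0.5, 0.4, -1.4]
opening: 0.031
```

```bash
cat > st.py <<'E'
from pl import *
F=[];T=[]
for i in range(3):
    o=get_obs();F.append(o['wrist_force']);T.append(o['wrist_torque']);
    if i<2:read_camera("top")
print(o['time'],rack(o['position']),"F",np.mean(F,0),"T",np.mean(T,0),o['opening'])
E
python3 st.py
```

```text
11.4 [-52.452    2.8842 203.4671] F [-0.0599  0.0432 -1.4087] T [0.0103 0.0509 0.0145] 0.02934234956230636
```

>>> {"method": "apply_moves", "body": {"plan": [[0,0,9,-3,0],[0,0,18,-5,0],[0,0,26,-6,0],[0,0,34,-7,0],[0,0,40,-7,0],[0,0,40,-7,0]]}}

```text
time: 12.15
position: [0.4882, -0.2419, 0.2107]
eef_rot: [0.007, 0.775, 0.633, -0.0]
wrist_force: [-0.2, 0.0, -1.0]
opening: 0.028
```

```bash
python3 st.py
```

```text
12.25 [-12.522    2.7165 210.7966] F [-0.305  -0.3168 -1.2087] T [ 0.0164  0.0154 -0.0126] 0.02866159007453845
```

>>> {"method": "apply_moves", "body": {"plan": [[0,0,4,2,0],[0,0,8,5,0],[0,0,10,9,0],[0,0,11,13,0],[0,0,11,13,0]]}}

```text
time: 12.88
position: [0.4984, -0.2449, 0.1983]
eef_rot: [0.007, 0.775, 0.632, -0.001]
wrist_force: [-1.9, 0.3, 4.7]
opening: 0.033
```

```bash
python3 st.py;python3 look2.py p3
```

```text
12.975 [ -1.3138   1.9837 198.4256] F [-1.772  -0.0099  4.6852] T [ 0.0279  0.6204 -0.1681] 0.0298995922537066
13.075 [ 0.4986 -0.2447  0.1984] [-3.2955 -0.0705  5.2747] [-0.0252  0.6914 -0.1586] 0.028097623793805183
```

View pics/p3.png

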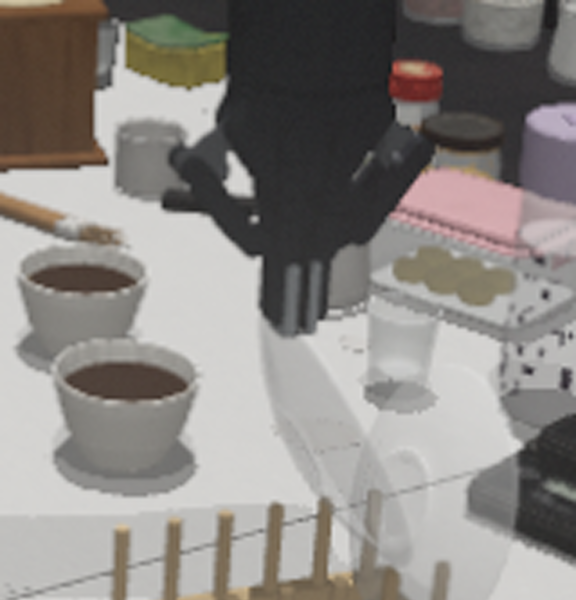

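The lower rim slid over the dowel tops instead of pivoting. The saucer still leans about 30°, and its bottom at (400,550) now touches the racked saucer. Backing off along the same path.

>>> {"method": "apply_moves", "body": {"plan": [[0,0,-3,-8,0],[0,0,-10,-14,0],[0,0,-25,-16,0],[0,0,-45,-22,0],[0,0,-70,-30,0],[0,0,-80,-30,0],[0,0,-80,-30,0]]}}

```text
time: 14.0
position: [0.4194, -0.228, 0.2273]
eef_rot: [0.007, 0.775, 0.632, -0.0]
wrist_force: [0.5, -0.6, -1.8]
opening: 0.031
```

```bash
python3 st.py;python3 look2.py p4
```

```text
14.1 [-81.0715   3.2289 227.2312] F [ 0.4172 -0.4359 -1.421 ] T [0.0165 0.0055 0.0082] 0.030565856760285816
14.2 [ 0.4207 -0.2279  0.2271] [-0.337   0.3136 -1.5662] [ 0.0421  0.046  -0.0237] 0.0305685224372385
```

View pics/p4.png

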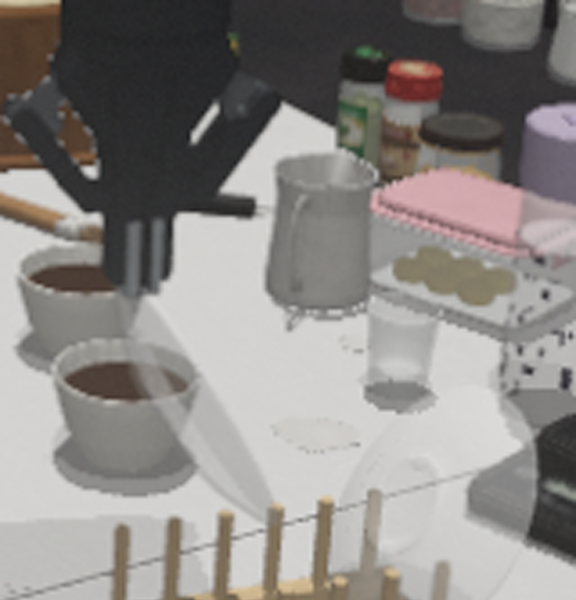

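```bash
python3 - <<'E'
from pl import *
m=camera_model("side")
for p,tc in(((285,565),(-78,2.8,201.8)),((272,515),(-81,3.2,227)),((122,292),(-81,3.2,227))):
    q=onplane(np.array(p)/3.6+[320,170],3,m);print(q,q-np.array(tc)[[0,2]])
# dowel top checks, and rack saucer fit from depth: points above z=.08 near slot 56
k,d=read_camera("side")
R=np.array(m["R"]);t=np.array(m["t"]);f=240/np.tan(np.radians(m["vfov"]/2))
v,u=np.mgrid[250:345,400:480];s=np.stack([(u-m["cx"])/f,(v-m["cy"])/f],-1)
s0=s.copy()
for i in range(5): s=s0/(1+m["k1"]*(s**2).sum(-1,keepdims=True))
z=d[250:345,400:480];C=np.concatenate([s*z[...,None],z[...,None]],-1);X=(C-t)@R
q=np.stack([(X[...,:2]-RK)@rx,(X[...,:2]-RK)@ry,X[...,2]],-1)*1e3
M=(z>0)&(q[...,2]>25)&(np.abs(q[...,1])<90)&(q[...,0]>30)&(q[...,0]<150)
P=q[M];print(len(P))
for a,b in((25,45),(45,65),(65,85),(85,105),(105,125),(125,150)):
    S=P[(P[:,2]>a)&(P[:,2]<b)]
    if len(S):print(a,len(S),np.percentile(S[:,0],[5,50,95]),np.percentile(S[:,1],[5,50,95]),S[:,2].max())
E
```

```text
[ 8.0239 56.3811] [  86.0239 -145.4189]
[-1.509  86.5256] [  79.491  -140.4744]
[-86.3568 215.7312] [ -5.3568 -11.2688]
3085
25 224 [40.974  46.1239 53.0004] [-42.1422  -1.6572  36.811 ] 44.90249284736338
45 530 [41.3995 54.6505 67.7339] [-65.6179 -20.9134  43.8263] 64.97308900050419
65 697 [45.2259 65.7755 80.2952] [-70.2455 -27.2362  46.8748] 84.8783438203863
85 706 [69.8391 79.2696 94.7358] [-66.6779 -26.2888  47.3997] 104.99779552914133
105 675 [ 83.6515  95.9953 108.252 ] [-55.4359 -18.1303  40.9307] 124.9899648674989
125 253 [104.4347 112.2975 119.753 ] [-35.4967  -6.5682  27.312 ] 137.94614847711645
```

Depth reads the glass well. The racked saucer now leans about 34° toward +x but is still in its slot; I'll set it back up later. For the held one, I'll straighten it against the outer faces of the end dowels, where it can contact them well below their tops.

>>> {"method": "apply_moves", "body": {"plan": [[0,-3,-20,0,0],[0,-3,-50,0,0],[0,-3,-75,0,0],[0,-3,-76,12,0],[0,-3,-76,30,0],[0,-3,-76,46,0],[0,-3,-76,52,0],[0,-3,-76,52,0]]}}

```text
time: 15.3
position: [0.3458, -0.2161, 0.174]
eef_rot: [0.006, 0.774, 0.633, -0.0]
wrist_force: [0.4, 0.2, -0.4]
opening: 0.03
```

```bash
cat >> pl.py <<'E'
def cloud(cam,x0,y0,x1,y1):
    m=camera_model(cam);k,d=read_camera(cam);R=np.array(m["R"]);t=np.array(m["t"]);f=240/np.tan(np.radians(m["vfov"]/2))
    v,u=np.mgrid[y0:y1,x0:x1];s0=np.stack([(u-m["cx"])/f,(v-m["cy"])/f],-1);s=s0
    for i in range(6): s=s0/(1+m["k1"]*(s**2).sum(-1,keepdims=True))
    z=d[y0:y1,x0:x1];X=(np.concatenate([s*z[...,None],z[...,None]],-1)-t)@R
    q=np.stack([(X[...,:2]-RK)@rx,(X[...,:2]-RK)@ry,X[...,2]],-1)*1e3
    return q[z>0]
def prof(xa,xb,zmax=200,cam="side"):
    P=cloud(cam,250,120,500,400)
    P=P[(P[:,0]>xa)&(P[:,0]<xb)&(np.abs(P[:,1])<85)&(P[:,2]>12)&(P[:,2]<zmax)]
    for a in range(10,zmax,12):
        S=P[(P[:,2]>a)&(P[:,2]<=a+12)]
        if len(S)>8:print(a,len(S),"x",np.percentile(S[:,0],[3,50,97]).round(),"y",np.percentile(S[:,1],[3,97]).round())
E
python3 st.py; python3 -c "
from pl import *
prof(-220,-60)"
```

```text
15.4 [-156.4458    0.0756  174.7667] F [-0.2804 -0.2772 -0.8376] T [ 0.0137  0.0208 -0.0172] 0.030291152256802505
10 962 x [-202. -155.  -65.] y [-47.  82.]
22 89 x [-84. -70. -61.] y [-46.  37.]
34 47 x [-73. -70. -66.] y [-45.  37.]
46 53 x [-73. -70. -66.] y [-44.  37.]
58 78 x [-115.  -71.  -65.] y [-52.  37.]
70 72 x [-129. -112.  -66.] y [-64.  36.]
82 73 x [-136. -124. -113.] y [-67.  19.]
94 90 x [-141. -131. -119.] y [-69. -23.]
106 113 x [-148. -137. -125.] y [-70. -12.]
118 126 x [-152. -144. -132.] y [-68.   5.]
130 137 x [-155. -148. -136.] y [-63.  13.]
142 132 x [-157. -152. -142.] y [-54.  12.]
154 90 x [-159. -154. -148.] y [-42.   3.]
166 106 x [-169. -155. -143.] y [-17.   1.]
178 128 x [-170. -160. -142.] y [-12.   7.]
190 116 x [-170. -158. -142.] y [-12.   6.]
```

>>> {"method": "apply_moves", "body": {"plan": [[0,0,8,0,0],[0,0,14,-1,0],[0,0,20,-5,0],[0,0,26,-8,0],[0,0,32,-11,0],[0,0,38,-13,0],[0,0,38,-13,0]]}}

```text
time: 16.32
position: [0.3829, -0.2238, 0.188]
eef_rot: [0.007, 0.775, 0.632, -0.0]
wrist_force: [-0.5, 0.3, -0.8]
opening: 0.032
```

```bash
python3 st.py; python3 -c "
from pl import *
prof(-220,-60)"
```

```text
16.425 [-119.5922    0.0924  187.6821] F [-0.371   0.0198 -1.1473] T [ 0.1031  0.2979 -0.0183] 0.02663792159618687
10 1031 x [-202. -153.  -65.] y [-47.  82.]
22 99 x [-86. -72. -62.] y [-46.  40.]
34 26 x [-73. -70. -67.] y [-44. -20.]
46 28 x [-73. -70. -66.] y [-44. -39.]
58 46 x [-89. -72. -66.] y [-49. -24.]
70 58 x [-98. -88. -68.] y [-58. -13.]
82 96 x [-106.  -97.  -84.] y [-64.  15.]
94 114 x [-110. -101.  -88.] y [-68.  21.]
106 125 x [-113. -105.  -92.] y [-70.  21.]
118 153 x [-118. -110.  -97.] y [-70.  20.]
130 163 x [-120. -114. -101.] y [-67.  19.]
142 163 x [-122. -116. -105.] y [-62.  25.]
154 163 x [-122. -118. -109.] y [-53.  26.]
166 108 x [-122. -119. -112.] y [-43.  14.]
178 105 x [-132. -119. -106.] y [-21.   1.]
190 113 x [-133. -123. -105.] y [-12.   5.]
```

>>> {"method": "apply_moves", "body": {"plan": [[0,0,8,-2,0],[0,0,16,-4,0],[0,0,24,-6,0],[0,0,32,-7,0],[0,0,40,-7,0],[0,0,47,-7,0],[0,0,54,-7,0],[0,0,54,-7,0]]}}

```text
time: 17.48
position: [0.4358, -0.2344, 0.1953]
eef_rot: [0.007, 0.775, 0.632, -0.0]
wrist_force: [-0.8, 1.0, -0.4]
opening: 0.03
```

```bash
python3 st.py; python3 -c "
from pl import *
prof(-220,-30)"
```

```text
17.575 [-65.5001  -0.1674 195.2698] F [-1.4717  0.3292 -0.9059] T [ 0.0697  0.4528 -0.014 ] 0.03234317710789508
10 1106 x [-202. -148.  -39.] y [-47.  81.]
22 160 x [-83. -68. -32.] y [-47.  39.]
34 54 x [-72. -56. -37.] y [-45.  36.]
46 79 x [-81. -69. -38.] y [-45.  -1.]
58 103 x [-85. -78. -39.] y [-49.   7.]
70 128 x [-88. -82. -41.] y [-59.  17.]
82 148 x [-90. -85. -73.] y [-64.  24.]
94 200 x [-91. -85. -72.] y [-67.  23.]
106 221 x [-90. -85. -71.] y [-68.  28.]
118 238 x [-88. -84. -70.] y [-69.  38.]
130 243 x [-87. -82. -70.] y [-68.  40.]
142 262 x [-86. -80. -69.] y [-62.  42.]
154 258 x [-82. -76. -67.] y [-56.  43.]
166 230 x [-78. -72. -65.] y [-47.  40.]
178 110 x [-72. -68. -60.] y [-35.  18.]
190 91 x [-79. -69. -52.] y [-12.   6.]
```

The saucer is now upright in the grip: its foot bulge at x=-91 is mid-height, with top and bottom both near -69. Backing off, raising, and checking whether it springs back.

>>> {"method": "apply_moves", "body": {"plan": [[0,0,-6,0,0],[0,0,-14,0,0],[0,0,-14,-20,0],[0,0,-14,-45,0],[0,0,-14,-55,0],[0,0,-14,-55,0]]}}

```text
time: 18.38
position: [0.4215, -0.2313, 0.2509]
eef_rot: [0.008, 0.775, 0.632, -0.0]
wrist_force: [0.5, 0.0, -1.6]
opening: 0.031
```

```bash
python3 st.py; python3 -c "
from pl import *
prof(-150,-10,260)" | awk '$1>70'
```

```text
18.475 [-80.4522   0.4783 249.5646] F [ 0.4724  0.0798 -1.9096] T [0.0122 0.0708 0.0219] 0.03229502277722691
106 10 x [-51. -48. -46.] y [-36. -18.]
118 49 x [-63. -54. -48.] y [-51.   1.]
130 81 x [-68. -61. -50.] y [-57.   5.]
142 138 x [-74. -66. -53.] y [-64.  14.]
154 162 x [-77. -72. -57.] y [-67.  23.]
166 183 x [-80. -74. -60.] y [-69.  24.]
178 179 x [-83. -76. -63.] y [-68.  25.]
190 210 x [-85. -80. -67.] y [-65.  30.]
202 201 x [-85. -81. -69.] y [-61.  30.]
214 198 x [-85. -81. -73.] y [-52.  37.]
226 142 x [-84. -81. -75.] y [-40.  33.]
238 101 x [-93. -80. -68.] y [-22.   3.]
250 117 x [-94. -84. -66.] y [-12.   6.]
```

It springs back to about 14°, which is small enough to enter a slot properly. Moving over slot 0 and lowering partway.

>>> {"method": "apply_moves", "body": {"plan": [[0,0,15,0,0],[0,0,40,0,0],[0,0,53,0,0],[0,0,53,15,0],[0,0,53,32,0],[0,0,53,45,0],[0,0,53,52,0],[0,0,53,55,0]]}}

```text
time: 19.52
position: [0.4732, -0.2421, 0.1952]
eef_rot: [0.007, 0.775, 0.632, -0.0]
wrist_force: [0.3, 1.0, -0.7]
opening: 0.032
```

```bash
python3 st.py; python3 -c "
from pl import *
prof(-60,30,220)"
```

```text
19.625 [-26.4289  -0.3954 195.705 ] F [ 0.5085  0.3189 -0.6886] T [ 0.0362  0.0831 -0.0019] 0.03004694777716303
10 445 x [-57. -17.  27.] y [-48.  41.]
22 327 x [-57. -16.  26.] y [-47.  39.]
34 149 x [-44. -14.  18.] y [-45.  38.]
46 142 x [-45. -15.  17.] y [-45.  37.]
58 149 x [-44. -14.  17.] y [-46.  37.]
70 116 x [-43.  -9.   6.] y [-54.  37.]
82 99 x [-19.  -9.   3.] y [-62.   4.]
94 155 x [-22. -15.  -0.] y [-68.  20.]
106 170 x [-25. -18.  -4.] y [-69.  24.]
118 180 x [-28. -22.  -7.] y [-69.  26.]
130 203 x [-32. -25. -11.] y [-68.  32.]
142 213 x [-32. -27. -14.] y [-64.  36.]
154 216 x [-33. -28. -17.] y [-57.  44.]
166 195 x [-32. -28. -20.] y [-48.  38.]
178 94 x [-34. -28. -23.] y [-35.  20.]
190 116 x [-41. -30. -13.] y [-12.   5.]
202 133 x [-42. -32. -12.] y [-12.   6.]
214 59 x [-41. -31. -14.] y [-12.   3.]
```

>>> {"method": "apply_moves", "body": {"plan": [[0,0,6,1,0],[0,0,12,2,0],[0,0,18,2,0],[0,0,24,3,0],[0,0,30,4,0],[0,0,33,6,0],[0,0,33,8,0]]}}

```text
time: 20.55
position: [0.5062, -0.2489, 0.1879]
eef_rot: [0.007, 0.775, 0.632, -0.0]
wrist_force: [-0.9, 1.0, -2.3]
opening: 0.032
```

```bash
python3 st.py; python3 -c "
from pl import *
prof(-60,40,200)"|awk '$1>57'
```

```text
20.65 [  6.3082  -0.6211 187.6761] F [-0.639   0.3021 -2.2422] T [ 0.0481  0.2986 -0.0385] 0.031053505034992514
58 212 x [-44.  -6.   9.] y [-54.  37.]
70 192 x [-43.  -5.   9.] y [-62.  37.]
82 189 x [-10.  -5.   9.] y [-67.  35.]
94 222 x [-11.  -6.   9.] y [-69.  34.]
106 233 x [-11.  -6.   7.] y [-69.  43.]
118 241 x [-11.  -6.   7.] y [-68.  43.]
130 277 x [-11.  -5.   8.] y [-65.  43.]
142 257 x [-8. -3.  8.] y [-59.  46.]
154 248 x [-6. -1.  7.] y [-50.  44.]
166 157 x [-1.  3.  9.] y [-39.  33.]
178 96 x [-8.  3. 19.] y [-14.   4.]
190 99 x [-9. -0. 19.] y [-12.   5.]
```

>>> {"method": "apply_moves", "body": {"plan": [[0,0,0,3,0],[0,0,0,6,0],[0,0,-1,9,0],[0,0,-1,12,0],[0,0,-1,15,0],[0,0,-1,15,0]]}}

```text
time: 21.45
position: [0.5048, -0.2489, 0.1727]
eef_rot: [0.007, 0.775, 0.632, -0.001]
wrist_force: [-1.3, 0.2, -1.6]
opening: 0.03
```

```bash
python3 st.py; python3 -c "
from pl import *
prof(-60,40,200)"|awk '$1>69'
```

```text
21.55 [  5.8012  -0.7899 173.009 ] F [-1.1009  0.2551 -1.7835] T [ 0.052   0.2683 -0.0055] 0.03294067379315623
70 247 x [-43.  -7.   8.] y [-68.  38.]
82 220 x [-11.  -7.   8.] y [-70.  37.]
94 233 x [-11.  -7.   8.] y [-69.  41.]
106 244 x [-11.  -6.   8.] y [-68.  44.]
118 274 x [-10.  -5.   7.] y [-64.  49.]
130 259 x [-8. -3.  7.] y [-56.  46.]
142 236 x [-5. -0.  7.] y [-49.  42.]
154 122 x [-1.  3.  9.] y [-33.  32.]
166 100 x [-9.  1. 18.] y [-13.   5.]
178 125 x [-10.   1.  20.] y [-12.   4.]
190 106 x [-10.   1.  19.] y [-12.   6.]
```

Sliding freely. I'll lower in small steps until it seats on the rails.

>>> {"method": "apply_moves", "body": {"plan": [[0,0,0,2,0],[0,0,0,4,0],[0,0,0,6,0],[0,0,0,6,0]]}}

```text
time: 22.1
position: [0.5051, -0.2491, 0.167]
eef_rot: [0.007, 0.775, 0.632, -0.0]
wrist_force: [-1.1, -2.0, -0.1]
opening: 0.031
```

```bash
python3 st.py; python3 -c "
from pl import *
P=cloud('side',250,120,500,400);P=P[(P[:,0]>-30)&(P[:,0]<40)&(abs(P[:,1])>25)&(abs(P[:,1])<45)&(P[:,2]>90)&(P[:,2]<200)]
print(np.percentile(P[:,2],[90,97,99.5]))"
```

```text
22.2 [  5.9566  -0.9109 167.1397] F [-1.088  -0.9822 -0.7371] T [-0.0243  0.2878 -0.0182] 0.03044158076806471
[146.5468 150.7231 153.9974]
```

>>> {"method": "apply_moves", "body": {"plan": [[0,0,0,1,0],[0,0,0,2,0],[0,0,0,2,0]]}}

```text
time: 22.62
position: [0.506, -0.2499, 0.1662]
eef_rot: [0.008, 0.775, 0.632, -0.0]
wrist_force: [-1.3, -1.4, 4.5]
opening: 0.033
```

```bash
python3 st.py
```

```text
22.725 [  6.9606  -1.5523 166.1823] F [-0.695  -1.3542  4.9552] T [-0.2502  0.355  -0.0346] 0.027307844213739933
```

>>> {"method": "apply_moves", "body": {"plan": [[0,0,-2,-1,0],[0.06,0,-2,-1,0],[0.12,0,-2,-1,0],[0.18,0,-2,-1,0],[0.18,0,-2,-10,0],[0.18,0,-2,-30,0],[0.3,0,-2,-80,0],[0.3,0,-2,-90,0]]}}

```text
time: 23.72
position: [0.5047, -0.2482, 0.2593]
eef_rot: [0.01, 0.775, 0.632, 0.001]
wrist_force: [0.2, -0.2, 0.6]
opening: 0.3
```

```bash
python3 st.py; python3 -c "
from pl import *
prof(-60,30,200)
print()
prof(50,160,200)"|awk '$1>57'
```

```text
23.825 [  4.1309  -0.1266 257.0599] F [ 0.1859 -0.1511  0.2537] T [ 0.015  -0.0039 -0.0013] 0.3011172879981461
58 240 x [-44. -12.   5.] y [-70.  36.]
70 248 x [-43. -11.   5.] y [-73.  38.]
82 216 x [-15. -10.   4.] y [-74.  37.]
94 223 x [-16. -11.   3.] y [-72.  35.]
106 245 x [-16. -11.   2.] y [-70.  40.]
118 256 x [-14. -10.   2.] y [-65.  44.]
130 233 x [-12.  -8.   1.] y [-56.  39.]
142 187 x [-9. -5. -0.] y [-43.  29.]
154 44 x [-5. -3.  0.] y [-27.  14.]
58 328 x [53. 59. 74.] y [-70.  56.]
70 401 x [58. 66. 81.] y [-72.  55.]
82 427 x [66. 74. 90.] y [-71.  54.]
94 410 x [74. 82. 98.] y [-66.  54.]
106 425 x [ 81.  92. 106.] y [-58.  48.]
118 365 x [ 95. 105. 114.] y [-46.  36.]
130 114 x [110. 116. 121.] y [-31.  22.]
```

Saucer A stands correctly: top z≈158, foot lean of a few degrees. Now I'll straddle the leaning racked saucer's rim and swing it gently back upright.

>>> {"method": "apply_moves", "body": {"plan": [[0.45,0,40,0,0],[0.45,-3,90,5,0],[0.45,-3,108,30,0],[0.45,-3,108,70,0],[0.45,-3,108,100,0],[0.45,-3,108,118,0],[0.45,-3,108,123,0],[0.45,-3,108,123,0]]}}

```text
time: 24.92
position: [0.609, -0.2736, 0.1336]
eef_rot: [0.007, 0.775, 0.632, -0.0]
wrist_force: [1.0, -0.0, 0.9]
opening: 0.45
```

```bash
python3 st.py; python3 -c "
from pl import *
prof(50,180,200)"|awk '$1>100'
```

```text
25.025 [113.2628  -4.8737 134.7107] F [ 0.1886 -0.0878  0.7134] T [0.0171 0.0258 0.0058] 0.451759417402365
106 425 x [ 82.  92. 106.] y [-59.  47.]
118 267 x [ 91. 106. 134.] y [-49.   6.]
130 232 x [ 82. 117. 143.] y [-28.  14.]
142 151 x [ 81.  95. 145.] y [-17.   4.]
154 135 x [ 81. 132. 144.] y [-16.   5.]
166 224 x [ 62.  93. 159.] y [-18.   6.]
178 318 x [ 60. 129. 166.] y [-18.   8.]
190 294 x [ 55.  94. 167.] y [-22.   9.]
```

>>> {"method": "apply_moves", "body": {"plan": [[0.45,0,-10,0,0],[0.45,0,-18,-3,0],[0.45,0,-26,-6,0],[0.45,0,-35,-10,0],[0.42,0,-42,-13,0],[0.38,0,-49,-15,0],[0.34,0,-55,-17,0],[0.34,0,-55,-17,0]]}}

```text
time: 26.08
position: [0.554, -0.2623, 0.1497]
eef_rot: [0.007, 0.775, 0.632, -0.001]
wrist_force: [0.7, -0.7, -0.4]
opening: 0.344
```

```bash
python3 st.py; python3 -c "
from pl import *
prof(35,180,170)"|awk '$1>57'
```

```text
26.175 [ 56.9833  -4.2787 149.5531] F [ 0.2035 -0.1754 -0.1019] T [ 0.0154  0.0105 -0.0057] 0.3421236022220045
58 180 x [40. 48. 61.] y [-68.   3.]
70 221 x [44. 48. 61.] y [-72.  15.]
82 244 x [45. 49. 62.] y [-73.  42.]
94 278 x [46. 51. 63.] y [-71.  50.]
106 288 x [46. 52. 64.] y [-69.  46.]
118 244 x [50. 55. 66.] y [-62.  18.]
130 218 x [46. 59. 68.] y [-54.   6.]
142 236 x [36. 63. 80.] y [-41.  22.]
154 153 x [36. 69. 84.] y [-18.  14.]
166 34 x [36. 73. 84.] y [-16.   7.]
```

>>> {"method": "apply_moves", "body": {"plan": [[0.34,0,-4,-1,0],[0.34,0,-8,-2,0],[0.32,0,-12,-2,0],[0.3,0,-15,-2,0],[0.3,0,-15,-2,0]]}}

```text
time: 26.85
position: [0.5409, -0.2595, 0.1519]
eef_rot: [0.008, 0.775, 0.632, 0.0]
wrist_force: [4.9, -1.6, -2.1]
opening: 0.303
```

```bash
python3 st.py; python3 -c "
from pl import *
prof(20,180,170)"|awk '$1>57'
```

```text
26.95 [ 43.0149  -4.1812 151.903 ] F [ 4.5616 -1.3617 -1.6607] T [-0.1937 -0.8929  0.0252] 0.30024361480743883
58 161 x [41. 47. 62.] y [-69.   3.]
70 186 x [43. 47. 60.] y [-73.  10.]
82 209 x [42. 46. 60.] y [-74.  20.]
94 230 x [40. 46. 58.] y [-71.  46.]
106 245 x [40. 45. 57.] y [-69.  37.]
118 219 x [41. 46. 58.] y [-64.  14.]
130 205 x [43. 48. 57.] y [-56.  11.]
142 222 x [24. 50. 66.] y [-43.  19.]
154 152 x [22. 54. 69.] y [-21.  10.]
166 39 x [21. 56. 68.] y [-16.   6.]
```

The racked saucer is back at its rest lean. Easing off, lifting clear, and measuring saucer B from depth.

>>> {"method": "apply_moves", "body": {"plan": [[0.34,0,5,0,0],[0.36,0,5,-20,0],[0.45,0,5,-70,0],[0.45,20,0,-110,0],[0.45,70,-10,-120,0],[0.45,125,-20,-120,0],[0.45,180,-30,-120,0],[0.45,235,-40,-120,0]]}}

```text
time: 28.0
position: [0.5458, -0.0183, 0.2688]
eef_rot: [0.007, 0.775, 0.632, -0.001]
wrist_force: [1.0, -0.1, -0.2]
opening: 0.45
```

```bash
python3 st.py; python3 - <<'E'
from pl import *
from scipy.optimize import least_squares
prof(20,100,170)
for cam in("side","top"):
    P=cloud(cam,0,0,640,480)/1e3;W=np.c_[RK+P[:,:1]*rx+P[:,1:2]*ry,P[:,2]]
    S=W[(np.hypot(W[:,0]-.552,W[:,1]-.364)<.095)&(W[:,2]>.045)&(W[:,2]<.085)]
    print(cam,len(S),np.percentile(S,[1,50,99],0).round(4).tolist())
    def res(c):
        r=np.hypot(S[:,0]-c[0],S[:,1]-c[1]);return np.clip(np.abs(S[:,2]-.052-np.interp(r,[0,.025,.038,.054,.062,.0725,.08],[0.004,.004,.0085,.0135,.0175,.022,.05])-c[2]),0,.012)
    print(least_squares(res,[.552,.364,0],x_scale=.005,diff_step=1e-3).x)
E
```

```text
28.1 [ -0.5323 240.2678 269.0593] F [0.1844 1.9462 0.5827] T [ 0.2091 -0.0175 -0.0016] 0.44609838946548763
10 221 x [22. 59. 86.] y [-52.  18.]
22 160 x [24. 58. 86.] y [-47.  -0.]
34 98 x [40. 53. 64.] y [-57.   4.]
46 128 x [41. 53. 63.] y [-65.   4.]
58 164 x [41. 48. 62.] y [-70.   6.]
70 184 x [43. 48. 61.] y [-72.  13.]
82 222 x [43. 47. 60.] y [-73.  31.]
94 236 x [42. 47. 59.] y [-72.  39.]
106 261 x [41. 47. 59.] y [-68.  50.]
118 254 x [43. 48. 59.] y [-62.  45.]
130 253 x [45. 50. 59.] y [-55.  41.]
142 192 x [49. 53. 58.] y [-41.  31.]
154 39 x [54. 56. 59.] y [-23.  16.]
side 971 [[0.4837, 0.2949, 0.0462], [0.5554, 0.3769, 0.0638], [0.6195, 0.4338, 0.0754]]
[ 0.5517  0.3635 -0.0012]
top 1755 [[0.4826, 0.301, 0.0475], [0.5529, 0.3682, 0.0618], [0.617, 0.4362, 0.0772]]
[ 0.5513  0.3674 -0.003 ]
```

>>> {"method": "apply_moves", "body": {"plan": [[0.45,50,-18,0,0],[0.45,105,-38,0,0],[0.45,160,-58,10,0],[0.45,215,-78,30,0],[0.45,270,-98,60,0],[0.45,325,-118,95,0],[0.45,369,-134,130,0],[0.45,369,-134,145,0]]}}

```text
time: 29.25
position: [0.4884, 0.3692, 0.1165]
eef_rot: [0.006, 0.773, 0.634, -0.002]
wrist_force: [-0.1, 0.5, -0.0]
opening: 0.455
```

```bash
cat > st2.py <<'E'
from h import *
for i in range(3):
    o=get_obs();read_camera("top")
q=o['eef_rot'];a=2*np.arctan2(q[2],q[1]);tg=np.array([.4892,.3774,.0752])-o['position'];x=np.array([np.cos(a),np.sin(a)]);y=np.array([np.sin(a),-np.cos(a)])
print(o['time'],o['position'],"yaw",np.degrees(a),"todo mm",tg[:2]@x*1e3,tg[:2]@y*1e3,-tg[2]*1e3,o['wrist_force'])
E
python3 st2.py
```

```text
29.35 [0.4898 0.3645 0.1161] yaw 78.4175117372526 todo mm 12.497926803138352 -3.2182006823753038 40.930631755261295 [ 0.4639  0.3104 -0.6623]
```

>>> {"method": "apply_moves", "body": {"plan": [[0.45,12,-3,10,0],[0.45,12,-3,25,0],[0.45,12,-3,36,0],[0.45,12,-3,41,0],[0.45,12,-3,41,0]]}}

```text
time: 30.02
position: [0.4902, 0.3784, 0.0775]
eef_rot: [0.007, 0.775, 0.632, -0.001]
wrist_force: [-0.7, 0.0, -0.3]
opening: 0.447
```

```bash
python3 st2.py
```

```text
30.125 [0.4906 0.379  0.0783] yaw 78.45541667254653 todo mm -1.7946116903282685 -1.0243405524945057 3.0640192297485687 [0.4089 0.0047 0.3136]
```

Same recipe as for the first saucer.

>>> {"method": "apply_moves", "body": {"plan": [[0.45,-2,-1,3,0],[0.3,-2,-1,3,0],[0.2,-2,-1,3,0],[0.15,-2,-1,3,0],[0.15,-2,-1,3,0]], "newtons": 20}}

```text
time: 30.8
position: [0.489, 0.377, 0.0759]
eef_rot: [0.007, 0.775, 0.632, -0.0]
wrist_force: [-2.2, -2.2, 5.7]
opening: 0.192
```

>>> {"method": "apply_moves", "body": {"plan": [[0.13,0,0,-4,0],[0.11,0,0,-9,0],[0.09,0,0,-15,0],[0.08,0,0,-22,0]]}}

```text
time: 31.3
position: [0.4893, 0.3773, 0.0976]
eef_rot: [0.007, 0.775, 0.632, -0.0]
wrist_force: [2.2, -0.9, 0.2]
opening: 0.119
```

```bash
cat > pb.py <<'E'
from pl import *
P=cloud("side",0,0,640,480)/1e3;W=np.c_[RK+P[:,:1]*rx+P[:,1:2]*ry,P[:,2]]-[.5515,.365,0]
S=np.c_[W[:,:2]@rx,W[:,:2]@ry,W[:,2]]*1e3
S=S[(abs(S[:,0])<95)&(abs(S[:,1])<80)&(S[:,2]>42)&(S[:,2]<220)]
for a in range(42,200,10):
    q=S[(S[:,2]>a)&(S[:,2]<=a+10)]
    if len(q)>8:print(a,len(q),np.percentile(q[:,0],[3,50,97]).round())
E
python3 st2.py;python3 pb.py
```

```text
31.4 [0.4893 0.3778 0.0981] yaw 78.45007562209204 todo mm -0.37128253525259886 0.005879768749113414 22.858877547522123 [ 0.2095 -0.3234  1.4136]
42 192 [-39. -12.  32.]
52 219 [-41.  26.  62.]
62 288 [-24.  17.  68.]
72 150 [-42. -14.  27.]
82 70 [-72. -45. -11.]
92 51 [-80. -60. -45.]
102 44 [-81. -57. -43.]
112 51 [-81. -58. -44.]
122 47 [-86. -58. -43.]
132 85 [-93. -56. -28.]
142 89 [-93. -48. -20.]
152 75 [-83. -52. -15.]
162 102 [-87. -54.  -5.]
172 125 [-91. -51.  -5.]
182 122 [-93. -56.  -9.]
192 110 [-93. -57. -24.]
```

Identical behaviour: the near rim lifts. Continuing.

>>> {"method": "apply_moves", "body": {"plan": [[0.08,0,1,-6,0],[0.07,0,2,-14,0],[0.06,0,4,-24,0],[0.05,0,7,-36,0],[0.05,0,10,-50,0],[0.04,0,13,-65,0],[0.04,0,16,-80,0],[0,0,16,-80,0]]}}

```text
time: 32.5
position: [0.5045, 0.3757, 0.179]
eef_rot: [0.007, 0.775, 0.632, 0.001]
wrist_force: [-1.5, 0.7, 0.0]
opening: 0.036
```

>>> {"method": "apply_moves", "body": {"plan": [[0,0,0,-3,0],[0,0,0,-12,0],[0,0,0,-30,0],[0,0,0,-60,0],[0,0,0,-90,0],[0,0,0,-100,0]], "newtons": 30}}

```text
time: 33.25
position: [0.5039, 0.3772, 0.2803]
eef_rot: [0.007, 0.775, 0.632, 0.002]
wrist_force: [0.3, 0.1, -1.2]
opening: 0.031
```

```bash
python3 st2.py;python3 pb.py
```

```text
33.35 [0.5035 0.3766 0.2787] yaw 78.4597284876869 todo mm -2.1175785001251914 -14.168924457058747 203.52155874082928 [-0.1305 -0.0752 -1.6369]
42 317 [-38.   1.  39.]
52 134 [-41.   1.  42.]
162 22 [-8.  6. 14.]
172 27 [-18.  -5.   7.]
182 41 [-24. -12.   2.]
192 41 [-29. -18.  -4.]
```

Held, and the bowl hasn't moved. Carrying it to the rack's robot-side end to straighten it the same way.

>>> {"method": "apply_moves", "body": {"plan": [[0,-20,-1,0,0],[0,-65,-4,0,0],[0,-120,-7,0,0],[0,-178,-10,0,0],[0,-236,-14,0,0],[0,-294,-17,0,0],[0,-352,-20,0,0],[0,-410,-24,0,0]]}}

```text
time: 34.45
position: [0.3959, -0.0227, 0.2798]
eef_rot: [0.006, 0.775, 0.632, -0.001]
wrist_force: [1.4, -1.2, -1.3]
opening: 0.031
```

>>> {"method": "apply_moves", "body": {"plan": [[0,-58,-3,5,0],[0,-116,-6,15,0],[0,-165,-9,30,0],[0,-195,-11,45,0],[0,-202,-11,50,0],[0,-202,-11,50,0]], "newtons": 20}}

```text
time: 35.2
position: [0.3462, -0.2163, 0.2316]
eef_rot: [0.006, 0.775, 0.632, -0.001]
wrist_force: [0.0, -0.2, -1.8]
opening: 0.028
```

```bash
python3 st.py; python3 -c "
from pl import *
prof(-220,-60,240)"|awk '$1>33'
```

```text
35.3 [-155.4734    0.9185  232.4972] F [ 0.0689  0.1024 -1.4267] T [0.0496 0.0424 0.0009] 0.033301162673732725
34 47 x [-73. -70. -66.] y [-44.  36.]
46 52 x [-73. -70. -65.] y [-44.  36.]
58 62 x [-73. -71. -65.] y [-44.  38.]
70 18 x [-71. -69. -66.] y [-42.  38.]
118 22 x [-113. -102.  -97.] y [-54. -21.]
130 53 x [-126. -113. -102.] y [-61.  13.]
142 90 x [-132. -120. -107.] y [-66.  23.]
154 103 x [-138. -127. -115.] y [-68. -18.]
166 124 x [-147. -134. -120.] y [-68.  -9.]
178 149 x [-150. -140. -128.] y [-66.   6.]
190 145 x [-153. -146. -134.] y [-61.  13.]
202 134 x [-155. -150. -141.] y [-54.  15.]
214 98 x [-161. -153. -146.] y [-39.   3.]
226 126 x [-169. -156. -141.] y [-12.   4.]
238 23 x [-169. -157. -140.] y [-11.   4.]
```

>>> {"method": "apply_moves", "body": {"plan": [[0,0,0,20,0],[0,0,0,42,0],[0,0,0,56,0],[0,0,0,58,0],[0,0,7,58,0],[0,0,14,57,0]]}}

```text
time: 36.1
position: [0.3622, -0.2209, 0.1765]
eef_rot: [0.008, 0.775, 0.632, 0.0]
wrist_force: [0.5, 0.1, -2.1]
opening: 0.031
```

>>> {"method": "apply_moves", "body": {"plan": [[0,0,6,-4,0],[0,0,12,-7,0],[0,0,18,-10,0],[0,0,24,-12,0],[0,0,32,-14,0],[0,0,40,-16,0],[0,0,48,-18,0],[0,0,48,-18,0]]}}

```text
time: 37.1
position: [0.4085, -0.2299, 0.1942]
eef_rot: [0.007, 0.774, 0.633, -0.0]
wrist_force: [-1.5, -0.4, -0.3]
opening: 0.031
```

```bash
python3 st.py; python3 -c "
from pl import *
prof(-220,-60,240)"|awk '$1>33'
```

```text
37.2 [-93.4205  -1.026  194.019 ] F [-1.4068 -0.1172 -0.891 ] T [ 0.0746  0.525  -0.0153] 0.03414123513869733
34 28 x [-72. -71. -67.] y [-44.  35.]
46 31 x [-78. -70. -65.] y [-44. -30.]
58 57 x [-87. -79. -67.] y [-49.  -5.]
70 74 x [-93. -86. -69.] y [-58.   6.]
82 105 x [-98. -89. -78.] y [-64.   2.]
94 161 x [-99. -94. -80.] y [-68.  17.]
106 169 x [-100.  -96.  -82.] y [-70.  22.]
118 188 x [-102.  -97.  -83.] y [-69.  24.]
130 192 x [-104.  -99.  -85.] y [-68.  27.]
142 212 x [-103.  -99.  -87.] y [-64.  33.]
154 202 x [-102.  -98.  -88.] y [-58.  36.]
166 194 x [-100.  -96.  -90.] y [-48.  37.]
178 96 x [-100.  -93.  -85.] y [-36.  -0.]
190 121 x [-107.  -96.  -79.] y [-13.   1.]
202 133 x [-107.  -95.  -77.] y [-13.   2.]
214 134 x [-108.  -94.  -78.] y [-14.   3.]
226 260 x [-124.  -89.  -63.] y [-15.   8.]
238 66 x [-129. -102.  -61.] y [-14.   9.]
```

>>> {"method": "apply_moves", "body": {"plan": [[0,0,8,-1,0],[0,0,16,-2,0],[0,0,24,-2,0],[0,0,32,-2,0],[0,0,35,-2,0],[0,0,35,-2,0],[0,0,26,-2,0],[0,0,15,-3,0]]}}

```text
time: 38.25
position: [0.4218, -0.2327, 0.1974]
eef_rot: [0.007, 0.775, 0.632, -0.0]
wrist_force: [-0.7, 0.3, -2.1]
opening: 0.03
```

>>> {"method": "apply_moves", "body": {"plan": [[0,0,0,-20,0],[0,0,0,-42,0],[0,0,0,-54,0],[0,0,0,-54,0]]}}

```text
time: 38.75
position: [0.4226, -0.2325, 0.2524]
eef_rot: [0.008, 0.775, 0.632, 0.0]
wrist_force: [0.5, -0.6, -2.0]
opening: 0.027
```

```bash
python3 st.py; python3 -c "
from pl import *
prof(-150,-20,260)"|awk '$1>69'
```

```text
38.85 [-79.3573  -0.5088 250.8568] F [ 0.0915 -0.641  -1.8958] T [ 0.0288  0.096  -0.0009] 0.03211075631424939
70 42 x [-73. -55. -39.] y [-44.  40.]
118 34 x [-53. -47. -41.] y [-47.  -8.]
130 68 x [-61. -53. -44.] y [-57.  -4.]
142 122 x [-70. -61. -47.] y [-64.  11.]
154 146 x [-72. -66. -52.] y [-67.  22.]
166 174 x [-76. -70. -55.] y [-69.  24.]
178 172 x [-79. -73. -59.] y [-69.  23.]
190 201 x [-82. -77. -63.] y [-68.  28.]
202 204 x [-83. -78. -67.] y [-63.  32.]
214 196 x [-83. -79. -70.] y [-55.  42.]
226 148 x [-82. -80. -74.] y [-45.  29.]
238 98 x [-91. -78. -70.] y [-28.   4.]
250 120 x [-93. -83. -64.] y [-12.   4.]
```

>>> {"method": "apply_moves", "body": {"plan": [[0,0,-7,10,0],[0,0,-7,28,0],[0,0,-7,42,0],[0,0,-7,50,0],[0,0,-7,54,0],[0,0,-7,54,0]]}}

```text
time: 39.65
position: [0.4156, -0.2314, 0.1971]
eef_rot: [0.007, 0.775, 0.632, -0.0]
wrist_force: [0.1, -0.2, -1.5]
opening: 0.03
```

```bash
python3 st.py; python3 -c "
from pl import *
prof(-130,-25,220)"|awk '$1>45'
```

```text
39.75 [-85.0634  -1.1055 197.5739] F [-0.4562  0.1203 -1.1755] T [ 0.0421  0.0619 -0.0128] 0.0339786638367106
46 83 x [-73. -68. -39.] y [-44.  36.]
58 93 x [-73. -67. -38.] y [-45.  37.]
70 68 x [-72. -61. -41.] y [-52.  38.]
82 75 x [-72. -63. -53.] y [-61.  -4.]
94 127 x [-78. -70. -56.] y [-68.  18.]
106 145 x [-81. -74. -60.] y [-69.  23.]
118 158 x [-85. -77. -63.] y [-70.  20.]
130 170 x [-88. -81. -67.] y [-69.  28.]
142 189 x [-89. -83. -71.] y [-66.  23.]
154 183 x [-89. -86. -75.] y [-60.  30.]
166 179 x [-89. -86. -78.] y [-50.  37.]
178 100 x [-88. -85. -81.] y [-41.  12.]
190 109 x [-98. -85. -70.] y [-14.   1.]
202 132 x [-99. -88. -70.] y [-13.   2.]
214 71 x [-99. -87. -70.] y [-13.   2.]
```

>>> {"method": "apply_moves", "body": {"plan": [[0,0,3,3,0],[0,0,9,4,0],[0,0,15,4,0],[0,0,21,4,0],[0,0,27,5,0],[0,0,32,7,0],[0,0,35,9,0],[0,0,35,10,0]]}}

```text
time: 40.8
position: [0.4499, -0.2385, 0.1873]
eef_rot: [0.007, 0.775, 0.632, -0.0]
wrist_force: [-1.8, 0.9, -1.0]
opening: 0.033
```

```bash
python3 st.py; python3 -c "
from pl import *
prof(-130,-25,220)"|awk '$1>45'
```

```text
40.9 [-50.6689  -1.2778 187.2416] F [-1.0528  0.207  -1.4291] T [ 0.0777  0.4316 -0.0176] 0.031731975759863806
46 115 x [-73. -57. -39.] y [-45.  36.]
58 146 x [-73. -60. -47.] y [-56.  36.]
70 146 x [-72. -60. -48.] y [-63.  36.]
82 172 x [-67. -62. -48.] y [-67.  18.]
94 202 x [-67. -62. -48.] y [-70.  27.]
106 221 x [-67. -62. -48.] y [-70.  42.]
118 224 x [-68. -62. -49.] y [-69.  36.]
130 250 x [-68. -62. -49.] y [-66.  39.]
142 243 x [-65. -60. -49.] y [-60.  43.]
154 234 x [-63. -57. -49.] y [-52.  41.]
166 143 x [-59. -54. -49.] y [-40.  28.]
178 98 x [-64. -53. -38.] y [-15.   2.]
190 118 x [-64. -54. -37.] y [-13.   3.]
202 132 x [-65. -53. -37.] y [-13.   3.]
214 52 x [-67. -50. -33.] y [-13.   2.]
```

Upright in slot -56, the same as A was at this stage. Lowering onto the rails.

>>> {"method": "apply_moves", "body": {"plan": [[0,0,0,4,0],[0,0,-1,8,0],[0,0,-1,12,0],[0,0,-1,15,0],[0,0,-1,17,0],[0,0,-1,19,0],[0,0,-1,20,0],[0,0,-1,20,0]]}}

```text
time: 41.95
position: [0.449, -0.2385, 0.1675]
eef_rot: [0.007, 0.775, 0.632, -0.0]
wrist_force: [-2.0, 0.9, -1.5]
opening: 0.026
```

```bash
python3 st.py
```

```text
42.05 [-51.141   -1.5455 167.5198] F [-1.3935  0.0801 -1.56  ] T [ 0.06    0.4539 -0.0191] 0.02859376087850716
```

>>> {"method": "apply_moves", "body": {"plan": [[0,0,0,1,0],[0,0,0,2,0],[0,0,0,2,0]]}}

```text
time: 42.42
position: [0.4492, -0.2386, 0.1656]
eef_rot: [0.007, 0.775, 0.632, -0.0]
wrist_force: [-1.6, 0.0, -0.8]
opening: 0.028
```

```bash
python3 st.py
```

```text
42.525 [-51.0465  -1.5721 165.5643] F [-1.4116  0.1998 -1.0514] T [ 0.062   0.4213 -0.0189] 0.029846366813882974
```

>>> {"method": "apply_moves", "body": {"plan": [[0,0,0,1,0],[0,0,0,2,0],[0,0,0,2,0]]}}

```text
time: 42.9
position: [0.4499, -0.2394, 0.1644]
eef_rot: [0.008, 0.775, 0.632, -0.0]
wrist_force: [-2.0, -0.8, 4.3]
opening: 0.027
```

```bash
python3 st.py
```

```text
43.0 [-50.1651  -2.1714 164.3963] F [-1.3939 -1.2838  5.6228] T [-0.2159  0.5531 -0.0533] 0.030383875421223006
```

Seated (+5.6 N on the rails). Releasing slowly, as with A.

>>> {"method": "apply_moves", "body": {"plan": [[0,0,-2,-1,0],[0.06,0,-2,-1,0],[0.12,0,-2,-1,0],[0.18,0,-2,-1,0],[0.18,0,-2,-10,0],[0.18,0,-2,-30,0],[0.3,0,-2,-80,0],[0.3,0,-2,-120,0]]}}

```text
time: 44.0
position: [0.4465, -0.2368, 0.2858]
eef_rot: [0.007, 0.775, 0.632, 0.0]
wrist_force: [-0.0, -0.3, -0.2]
opening: 0.302
```

```bash
python3 st.py; python3 - <<'E'
from pl import *
for a,b in((-95,-35),(-30,25),(30,100)):
    print(a);prof(a,b,175)
P=cloud("side",0,0,640,480)/1e3;W=np.c_[RK+P[:,:1]*rx+P[:,1:2]*ry,P[:,2]]
for n,c in(("bowl1",(.608,.132)),("bowl2",(.5515,.365)),("open",(.55,-.02))):
    S=W[(np.hypot(W[:,0]-c[0],W[:,1]-c[1])<.07)&(W[:,2]>.05)&(W[:,2]<.07)];print(n,len(S),(S.min(0)+S.max(0))/2,np.ptp(S,axis=0),S[:,2].max())
k=read_camera("side")[0][150:380,250:500];cv2.imwrite("pics/fin.png",cv2.resize(k,None,fx=2.6,fy=2.6,interpolation=cv2.INTER_CUBIC)[:,:,::-1])
E
```

```text
44.1 [-51.1569  -0.9988 289.0874] F [ 0.7063 -0.4782  1.3232] T [-0.0192 -0.0327 -0.0273] 0.30034625281138944
-95
10 471 x [-87. -75. -40.] y [-49.  39.]
22 174 x [-83. -66. -39.] y [-46.  38.]
34 104 x [-73. -63. -49.] y [-59.  36.]
46 136 x [-73. -63. -49.] y [-64.  35.]
58 197 x [-73. -67. -51.] y [-69.  36.]
70 192 x [-71. -66. -52.] y [-72.  35.]
82 195 x [-71. -66. -53.] y [-73.  24.]
94 205 x [-72. -66. -52.] y [-71.  34.]
106 238 x [-73. -68. -54.] y [-67.  34.]
118 228 x [-71. -66. -55.] y [-63.  37.]
130 223 x [-68. -64. -55.] y [-54.  34.]
142 172 x [-65. -61. -56.] y [-43.  27.]
154 41 x [-60. -59. -57.] y [-28.  20.]
-30
10 205 x [-28.   1.  22.] y [-49.  33.]
22 143 x [-28.  -1.  22.] y [-47.  31.]
34 91 x [-16.  -3.   8.] y [-57.  12.]
46 130 x [-16.  -6.   7.] y [-65.  18.]
58 174 x [-16.  -9.   6.] y [-69.  26.]
70 209 x [-14. -10.   5.] y [-73.  23.]
82 213 x [-15. -10.   5.] y [-75.  33.]
94 226 x [-16. -10.   3.] y [-73.  37.]
106 252 x [-17. -11.   3.] y [-69.  38.]
118 246 x [-15. -10.   2.] y [-63.  45.]
130 236 x [-12.  -8.   1.] y [-55.  40.]
142 190 x [-9. -5.  0.] y [-44.  30.]
154 41 x [-5. -2.  1.] y [-20.  17.]
30
10 195 x [31. 63. 87.] y [-52.  29.]
22 143 x [33. 59. 84.] y [-47.  -2.]
34 106 x [40. 54. 64.] y [-58.   6.]
46 121 x [41. 53. 63.] y [-64.   2.]
58 160 x [40. 48. 62.] y [-69.   5.]
70 201 x [43. 48. 61.] y [-72.  10.]
82 216 x [43. 47. 61.] y [-73.  36.]
94 233 x [42. 47. 59.] y [-71.  39.]
106 260 x [41. 46. 59.] y [-69.  49.]
118 259 x [43. 48. 59.] y [-64.  45.]
130 251 x [46. 50. 59.] y [-56.  40.]
142 188 x [50. 53. 58.] y [-42.  31.]
154 43 x [53. 56. 58.] y [-24.  16.]
bowl1 227 [0.6097 0.1293 0.0548] [0.0892 0.0969 0.0096] 0.059597388746361224
bowl2 183 [0.5515 0.3648 0.0548] [0.0905 0.0973 0.0096] 0.05962994194693983
open 236 [ 0.5538 -0.0144  0.0546] [0.0874 0.0885 0.0092] 0.05922826307847451
```

View pics/fin.png

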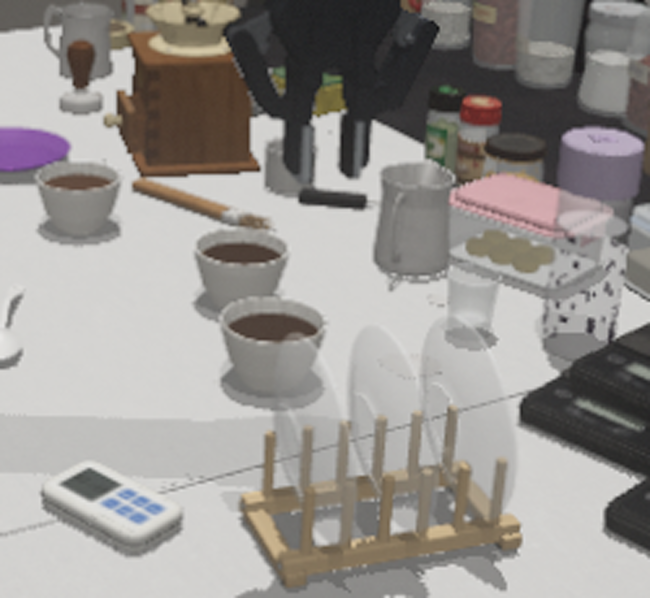

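All three saucers stand in their own slots at (310,420), (385,410) and (465,410). The bowls are upright where they were, and the gripper is well clear at (325,130). Handing in.

```bash
python3 -c "
from cell import *
print(job_done())"
```

```text
the job is handed in; nothing more can be done
None
```

Both saucers that covered bowls are off their bowls and standing on edge in the rack, one in the middle slot (x = 0) and one in the end slot (x = -56). I handed in at about 44 s of the 64 s allowed.

**How:** the tool can only point straight down, so I pinched each saucer by its rim and let it swing as I lifted. I then straightened it against the rack's end dowels and lowered it until it seated on the rails, with about 5 N of contact.

**What went wrong:** on the first try in the middle slot, the saucer slid over the dowel tops. It pushed the saucer already in the rack over, to about 34° from upright, with about 5 N, but that saucer stayed in its slot. I swung it back with the jaws and backed off.

**Last checks, from depth and a final picture:**
- **Saucers:** all three stand in separate slots with their top rims about 158 mm above the worktop, as they should be. The two I placed lean a few degrees to the foot side; the one that was already there leans slightly less.
- **Bowls:** upright and within about 3 mm of where they started.
- **Gripper:** clear of everything.
- **Cameras:** they differed by about 4 mm on the saucer and by up to 13 mm on the rack crosswise. A closer check cut the rack figure to about 4 mm, and along the row of slots they agreed to under 1 mm.
- **Pictures:** I viewed 15, five over the budget of 10.

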